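# Free the whisk from the larder box

### The job

Lift the larder box's stay off its pin, swing the flap wide with it and drop the stay's last hole (the one next to the knob) over the pin. Then draw the whisk out of the box's open front between the two jars without tipping them or nudging them out of place, and lay it lengthwise in the wooden tray, setting it down rather than dropping it. Leave the funnel on the box and the jar by the tray where they stand.

Things in the scene. Friction and masses are not known exactly. Their poses are not given: they have to be found in the camera images.
- larder: Fixed wooden larder box, 240 deep (own x) x 300 wide (own y) x 152 mm high, walls 12 mm. Origin: centre of its underside. Open front: plane x = -120 mm, facing own -x. Inner floor 35 mm up, its front edge in the front plane; slatted top, underside 140 mm up, reaching to the front plane
- pin (a point): Foot of the upright iron pin on the box's front top slat (box x -103, y -15, z 160 mm). Pin 8 mm thick, 14 mm tall, blunt cone tip. Axes as the box.
- knob (a point): Grip point of the stay: upright round iron knob, 18 mm thick, standing 40 mm above the bar, at the bar's free end; this point is on its axis, 23 mm above the bar's top face (17 mm below the knob's top).
- last_hole (a point): Centre, at the bar's underside, of the hole nearest the knob, 45 mm from the knob's axis, 218.9 mm from the pivot. Seated on the pin it lies level with pin (within 1 mm) and the flap stands 1.745 rad open. Site x runs along the bar from the pivot to the knob.
- stay: Stay: flat iron bar 24 wide, 5 mm thick, 120 g, four 13 mm holes 105.4, 143.3, 181.1, 218.9 mm from its pivot, knob at 263.9 mm. Origin: pivot on the flap's top edge, at the bar's underside; x along the bar to the knob. Swivels freely about the upright and lifts up to 0.6 rad, never below level; falls level when let go. The first hole (nearest the pivot) is on the pin at the start
- flap_hinge (a point): Point on the flap's upright hinge line, at box x -128, y -149 mm, 150 mm up. The flap is 296 mm wide, 14 mm thick, from 32 to 150 mm above the table; the stay's pivot sits 130 mm from this line, straight out along the flap
- flap (a joint): Opening angle of the flap (rad): 0 shut across the front (flap pointing to the box's +y from the hinge), grows as its free edge swings out towards the box's -x, 0.628 at the start, 1.745 on the last hole, up to 2.0. Slight hinge friction (0.08 N m) holds it where it is left.
- whisk_mid (a point): Middle of a steel balloon whisk, 260 mm, 140 g; x runs from handle end to balloon tip. Handle: round, 22 mm thick, x -130 to -10, then a 17 mm wire ring. Balloon: x -10 to 130; 25 mm thick at 10, 46 at 35, 58 at 70, 38 at 110. Balances near the middle. At the start the balloon lies on the box floor behind the jars, up to 0.3 rad askew; the handle sticks out 70 to 85 mm, sloping 0.18 rad down outwards
- whisk_end (a point): Free end of the whisk's handle (on its axis, 130 mm from whisk_mid).
- whisk_tip (a point): Tip of the whisk's balloon (on its axis, 130 mm from whisk_mid).
- jar_a_mid (a point): Half-way up a small empty glass jar with a metal lid, 56 mm across, 90 mm tall, loose in the box just inside the front, on the hinge side of the whisk. The gap between jars a and b is 72 mm or more.
- jar_b_mid (a point): Half-way up the same kind of jar, 56 mm across, 90 mm tall, loose in the box just inside the front, on the other side of the whisk (box +y).
- jar_c_mid (a point): Half-way up a larger empty jar, 68 mm across, 120 mm tall, loose on the table beside the tray.
- funnel_mid (a point): 50 mm above the foot, on the axis, of a yellow plastic funnel standing mouth down, 104 mm across at the foot, narrowing to a 20 mm spout, 115 mm tall, loose on the back of the box's top, on the hinge side.
- tray: Fixed open wooden tray, 320 long (own x) x 140 wide (own y) x 24 mm high, walls and floor 7 mm thick. Origin: centre of its underside.
Not all that is in view belongs to the job. What is shaped like the part that bears jar_b_mid but blue is not meant. What is shaped like the part that bears jar_a_mid but red is not meant.

How it is judged:
By the outcome, as a careful person would: the job done as asked, in the order asked, and still so for the second after the job is handed in, with the robot touching nothing.
It also fails if it takes over 54 s, if anything falls off the work surface, if the arm or the gripper's body presses on something with over 40 N, if the wrist force passes 120 N, or if a joint passes its speed limit or range.

### The arm

A 6-joint arm with a two-finger parallel gripper is mounted at the origin on the work surface. World frame = base frame: x ahead of the robot, y to its left, z up, the work surface at z = 0. Lengths are in m, angles in degrees, forces in N, time in s.
With the tool pointing down it reaches from about 0.25 to 0.725 m from the base axis. Payload 9.7 kg.
Tool frame: the origin (TCP) lies on the centre line of the jaws, within the pads' length; the fingertips stand 17 mm ahead of it and the grasp point (between the pads) lies 2 mm behind it; z points along the fingers, y is the direction in which the jaws open and shut (so a half turn about z gives the same grasp; the last joint's range is limited). The gripper opens to 85 mm and grips with 20 to 120 N. Pads are 22 mm wide; open, the fingers measure 114 mm over their backs; the gripper's body (76 mm by 85 mm) begins 54 mm behind the grasp point. The pads swing forward as they close: fully open they stand 13 mm farther back than shut.
Start: joints at [-72.422, 4.979, 10.078, 95.1, 0, 90], TCP at [0.166, -0.524, 0.248] pointing down, gripper open.
Joint ranges: [-179.16, 179.16], [-48.56, 103.87], [-65.8, 70.77], [-126.05, 130.52], [-82.76, 87.17], [-180, 180]. Speed limits (degrees/s): [127.2, 127.2, 147.25, 180, 180, 180].

### API

Orientations are given as [roll, pitch, yaw] about the fixed x, y, z axes, in that order (R = Rz(yaw) Ry(pitch) Rx(roll)).
In Python, from bench import manip, eyes, sign_off gives the robot as it stands.
- The arm moves only by the tool carry_out, never from a script. Its argument "rows" is a list that holds one entry, the list of rows, each a list of 7 numbers: the closure in counts, from 0 (fully open) to 255 (shut), then the shift along the tool's x, y, z in mm, then the turn, a rotation vector about the tool's x, y, z in rad. A call has 1 to 5 rows; each row shifts and turns the commanded pose from where the row before left it, along the tool's axes as they then stand; what a row does not reach is not made up. A row lasts 1/10 s, in which the tool goes at most 50 mm and 8.59 degrees, less where a joint would pass 70% of its speed; a pose out of reach is approached as far as the arm can. A call with a gripper value outside its range is refused whole. The fingers move at their own pace and stop on an object; the grip force is fixed at half the most. Time passes only in rows, so rows that do not move let the fingers close. It gives the time, the measured TCP pose, the force and the opening at its end, in the units of the state.
- manip.get_state(): the state, without advancing time (a new reading comes with each control period).
- eyes.read_camera(name): name is "scene" or "top"; returns the picture (400x640x3 uint8, red, green, blue); there is no depth.
- eyes.camera_info(name): a dict with "intrinsics" (3x3 intrinsics, pixels), "eye" and "rotation" of the camera in the world. Camera axes: x right, y down, z forward; pixel columns grow to the right and rows downward; lengths in m; the calibration is good to about 2 mm. A picture is of the moment at which its call begins. camera_info takes no time and is no camera call.
- sign_off(): hands the job in, once; it reports no verdict.
The state is a dict: "clock": time; "joint_pos": joint angles; "joint_velocities": joint speeds; "joint_torque": joint torques, N m; "tcp_pos": TCP position; "ee_rot": TCP orientation; "contact_force": force on the tool from outside, world axes, zero at the start; "wrist_torque": the same for the moment, N m; "finger_gap": opening from 0.0 (shut) to 1.0 (fully open).
Only numpy, scipy, OpenCV 4.12 (cv2) and the standard library are available. Lean on these libraries where they do the work, as an engineer would, in place of code of your own. Each camera call takes 0.05 s, during which the arm holds its last target.

## Working session

There is one attempt and no reset: what is moved stays moved. The work goes in short steps, Python scripts to look and compute and a tool call to move; the robot and the scene stay as the last step left them, time stands still between calls to the robot, and variables do not carry over. Pictures are saved under pics/ and viewed, and the job is handed in when it is done.

Besides the shell and the picture viewer there is one more tool, called after ">>>" by a JSON object that holds its "method" and its "body", one argument or row to a line. carry_out: Moves the arm, as the interface text tells. Its arguments: {"type":"object","properties":{"rows":{"type":"array","items":{"type":"array","items":{"type":"array","items":{"type":"number"}}}}},"required":["rows"]}

```bash
ls; mkdir -p pics
python3 - <<'E'
from bench import manip, eyes
import cv2
print(manip.get_state())
for n in ("scene","top"):
    im=eyes.read_camera(n); cv2.imwrite(f"pics/{n}0.png",im[:,:,::-1]); print(n,eyes.camera_info(n))
E
```

```text
pics
{'clock': 0.0, 'joint_pos': array([-7.24220550e+01,  5.01187392e+00,  1.00347045e+01,  9.51002213e+01,
       -1.65240564e-03,  8.99994402e+01]), 'joint_velocities': array([ 0.03717436, -0.08100189, -0.02533451,  0.0662339 ,  0.0486687 ,
        0.12332578]), 'joint_torque': array([ 4.82615851e-04, -5.20383132e+01,  4.64810729e+01,  1.61616696e-02,
        1.62463207e-04,  8.76835799e-06]), 'tcp_pos': array([ 0.16603115, -0.52412199,  0.24757788]), 'ee_rot': array([-1.79922609e+02,  1.65164794e-03,  1.75785071e+01]), 'contact_force': array([ 0.63345215, -0.79276372, -0.47733722]), 'wrist_torque': array([ 0.05496127, -0.016806  ,  0.02177608]), 'finger_gap': 1.0039501383432619}
scene {'intrinsics': array([[381.41266903,   0.        , 321.91437806],
       [  0.        , 381.41266903, 196.43093851],
       [  0.        ,   0.        ,   1.        ]]), 'eye': array([1.25411383, 0.19808225, 1.05522866]), 'rotation': array([-139.93232085,   -0.52007886,  111.0269993 ])}
top {'intrinsics': array([[478.98930855,   0.        , 322.19650395],
       [  0.        , 478.98930855, 197.80999508],
       [  0.        ,   0.        ,   1.        ]]), 'eye': array([ 0.3336775 , -0.0735044 ,  1.32166113]), 'rotation': array([-170.5567269 ,    1.39813795,  -90.10711804])}
```

View pics/scene0.png

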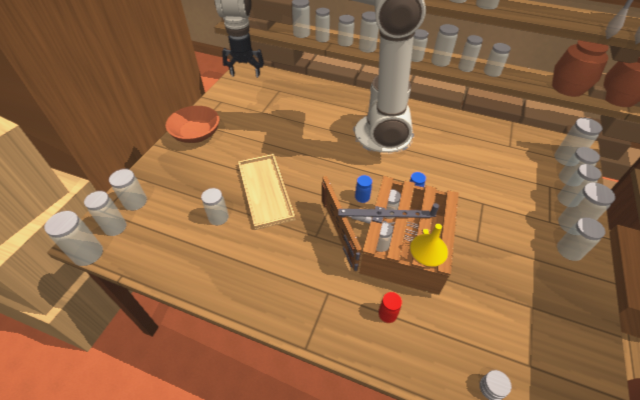

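View pics/top0.png

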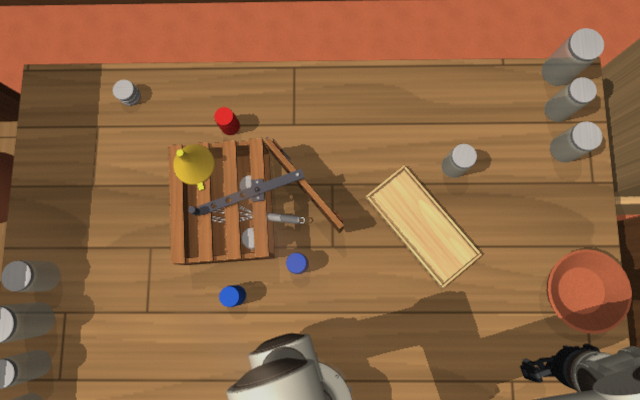

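```bash
cat > h.py <<'E'
import numpy as np, cv2
from scipy.spatial.transform import Rotation as R
from bench import manip, eyes
def cam(n):
    c=eyes.camera_info(n); return np.array(c["intrinsics"]),np.array(c["eye"]),R.from_euler("xyz",c["rotation"],degrees=True).as_matrix()
def ray(n,p):
    K,e,M=cam(n); d=M@np.linalg.solve(K,[p[0],p[1],1.]); return e,d/np.linalg.norm(d)
def onz(n,p,z):
    e,d=ray(n,p); return e+d*(z-e[2])/d[2]
def proj(n,P):
    K,e,M=cam(n); q=K@(M.T@(np.asarray(P)-e)); return q[:2]/q[2]
def tri(p1,p2):
    e1,d1=ray("scene",p1); e2,d2=ray("top",p2)
    s=np.linalg.lstsq(np.c_[d1,-d2],e2-e1,rcond=None)[0]
    a=e1+s[0]*d1;b=e2+s[1]*d2
    return (a+b)/2,np.linalg.norm(a-b)
def crop(src,dst,x0,y0,x1,y1,f):
    im=cv2.imread(src)[y0:y1,x0:x1]; cv2.imwrite(dst,cv2.resize(im,None,fx=f,fy=f,interpolation=cv2.INTER_CUBIC))
E
python3 - <<'E'
from h import *
for n in("scene","top"): print(n,proj(n,[.166,-.524,.248]), proj(n,[0,0,0]))
crop("pics/top0.png","pics/topc.png",160,120,350,270,4)
crop("pics/scene0.png","pics/scenec.png",310,160,470,300,5)
E
```

```text
scene [244.66793773  74.91081085] [382.49601999 132.53710749]
top [546.00821651 356.85485169] [306.63918462 407.11389935]
```

View pics/topc.png

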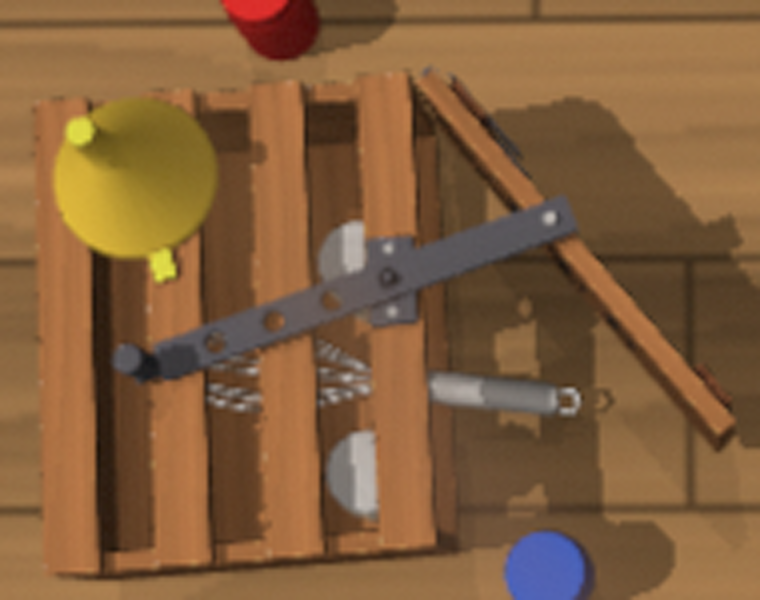

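View pics/scenec.png

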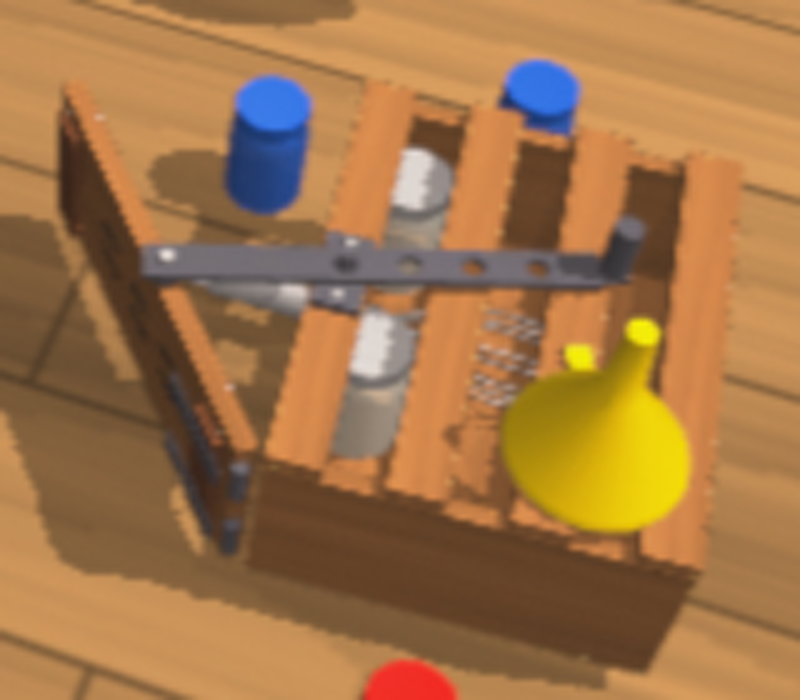

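```bash
cat >> h.py <<'E'
def T(u,v): return (160+u/4-.4,120+v/4-.4)
def S(u,v): return (310+u/5-.4,160+v/5-.4)
E
python3 - <<'E'
from h import *
f1=onz("top",T(412,72),.152);f2=onz("top",T(437,545),.152);b1=onz("top",T(36,100),.152);b2=onz("top",T(50,573),.152)
print(f1,f2,b1,b2)
print(np.linalg.norm(f1-f2),np.linalg.norm(b1-b2),np.linalg.norm(f1-b1),np.linalg.norm(f2-b2))
s=[onz("scene",S(*q),.152) for q in((270,455),(370,83),(692,572),(742,165))]
print("scene f1 f2 b1 b2",*s)
# knob top, pivot, holes
print("pin",onz("top",T(389,277),.174),onz("scene",S(346,264),.174))
for nm,t,sc in(("knobtop",(127,354),(629,228)),("pivot",(550,217),(167,256)),("hole4",(213,343),(537,268)),("hole2",(330,299),(410,264)),("hole3",(274,321),(474,266)),
 ("pin",(389,277),(346,264))):
    print(nm,tri(S(*sc),T(*t)))
E
```

```text
[0.68408432 0.1056344  0.152     ] [0.3858998  0.08482346 0.152     ] [0.66784159 0.34519197 0.152     ] [0.36962452 0.32132607 0.152     ]
0.2989098589767579 0.299170526512684 0.2401075907128197 0.23706195308159753
scene f1 f2 b1 b2 [0.68264424 0.11079209 0.152     ] [0.38866135 0.08867861 0.152     ] [0.6705243 0.3406982 0.152    ] [0.37127821 0.3244793  0.152     ]
pin [0.5478314  0.11395945 0.174     ] [0.55544277 0.11613188 0.174     ]
knobtop (array([0.49644846, 0.26336121, 0.20625431]), np.float64(0.00021522687541293382))
pivot (array([0.58538864, 0.01597147, 0.17040801]), np.float64(0.0001436426293348943))
hole4 (array([0.50923606, 0.22213991, 0.16461841]), np.float64(0.002002431170636987))
hole2 (array([0.535744  , 0.15093738, 0.16671287]), np.float64(0.0006505934243362852))
hole3 (array([0.52237597, 0.18596002, 0.16524381]), np.float64(0.00039630953058272187))
pin (array([0.54927088, 0.11532201, 0.16617836]), np.float64(0.0001734295924895431))
```

The top view shows the box (px 170–270, 140–265). The knob is at (192,208), the pin hole at (257,189), the pivot at (297,174) and the flap runs (266,138)–(343,230). The two clear jars with metal lids inside the box, at (248,182) and (247,239), are a and b. The blue jars (297,263), (232,296) and the red one (227,121) stand outside and are decoys. The tray is at (424,226), with jar c at (459,160).

```bash
cat >> h.py <<'E'
yawB=np.deg2rad(94.0); C=np.array([.5275,.2150])
bx=np.array([np.cos(yawB),np.sin(yawB)]); by=np.array([-bx[1],bx[0]])
def box(x,y): return C+x*bx+y*by
def tobox(P): d=np.asarray(P)[:2]-C; return np.array([d@bx,d@by])
E
python3 - <<'E'
from h import *
print("pin",box(-.103,-.015),"hinge",box(-.128,-.149))
for nm,t,sc in(("spout",(80,131),(643,330)),("tab",(163,265),(579,356))):
    print(nm,tri(S(*sc),T(*t)))
print("jar lids a",onz("top",T(352,252),.125),"b",onz("top",T(367,475),.125))
print("blue",onz("top",T(547,567),.09))
crop("pics/top0.png","pics/topd.png",350,140,500,300,4)
for p in((405,167),(366,195),(443,286),(481,254)): print(onz("top",p,.024))
print("jarc",onz("top",(463,155),.12))
E
```

```text
pin [0.54964838 0.11329725] hinge [0.68506587 0.09770552]
spout (array([0.61607619, 0.27716121, 0.2684745 ]), np.float64(0.00016083532541129024))
tab (array([0.55913824, 0.2572997 , 0.1591571 ]), np.float64(0.0005455891000507111))
jar lids a [0.57337867 0.14603498 0.125     ] b [0.43083845 0.13320466 0.125     ]
blue [0.37449787 0.02252573 0.09      ]
[ 0.6346349  -0.27141158  0.024     ]
[ 0.55673704 -0.16246773  0.024     ]
[ 0.31086456 -0.3619581   0.024     ]
[ 0.39485138 -0.46657415  0.024     ]
jarc [ 0.64276521 -0.40580088  0.12      ]
```

View pics/topd.png

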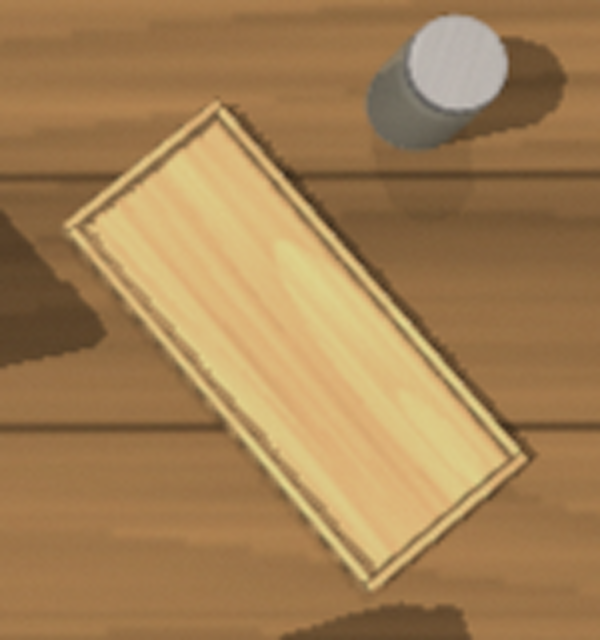

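>>> {"method": "carry_out", "body": {
  "rows": [
    [[120,40,0,-15,0,0,-0.14],[120,40,-10,-15,0,0,-0.14],[120,40,-10,-10,0,0,-0.14],[120,40,-10,-10,0,0,-0.14],[120,40,-10,0,0,0,-0.14]]
  ]
}}

```text
clock: 0.6
tcp_pos: [0.3065, -0.3834, 0.2989]
ee_rot: [180.0, 0.0, 58.0]
contact_force: [0.3, -0.2, 0.3]
finger_gap: 0.527
```

```bash
cat >> h.py <<'E'
def euler(e): return R.from_euler("xyz",e,degrees=True)
def plan(p0,e0,p1,e1,n,g,skip=0):
    """rows from pose to pose, linear; rounded, with carry of rounding error"""
    p=np.array(p0,float); r=euler(e0); r1=euler(e1); p1=np.array(p1)
    rv=(r.inv()*r1).as_rotvec(); st=r; out=[]
    for i in range(1,n+1):
        tp=p0+(p1-np.array(p0))*i/n; tr=st*R.from_rotvec(rv*i/n)
        d=np.round(r.inv().apply(tp-p)*1000,1); w=np.round((r.inv()*tr).as_rotvec(),3)
        p=p+r.apply(d/1000); r=r*R.from_rotvec(w)
        out.append([g]+[float(x)+0. for x in d]+[float(x)+0. for x in w])
    for k in range(0,n,5): print(out[k:k+5])
    print("end",p.round(4),r.as_euler("xyz",degrees=True).round(2))
    return p,r
E
python3 - <<'E'
from h import *
s=manip.get_state(); print(s["tcp_pos"],s["ee_rot"],s["joint_pos"])
plan(s["tcp_pos"],s["ee_rot"],[.4964,.2634,.245],[180,0,110.2],15,120)
E
```

```text
[ 0.30645072 -0.38337002  0.2989392 ] [1.79952700e+02 8.11918061e-03 5.80225485e+01] [-5.13669455e+01 -1.73765359e+00  8.90951649e+00  1.00599858e+02
  8.04420833e-03  7.06105060e+01]
[[120, 43.3, -12.1, 3.6, 0.0, 0.0, -0.061], [120, 43.9, -9.4, 3.6, 0.0, 0.0, -0.06], [120, 44.4, -6.8, 3.5, 0.0, 0.0, -0.061], [120, 44.8, -4.1, 3.6, 0.0, 0.0, -0.061], [120, 44.9, -1.3, 3.6, 0.0, 0.0, -0.061]]
[[120, 44.9, 1.4, 3.6, 0.0, 0.0, -0.06], [120, 44.8, 4.1, 3.6, 0.0, 0.0, -0.061], [120, 44.4, 6.9, 3.5, 0.0, 0.0, -0.061], [120, 43.9, 9.5, 3.6, 0.0, 0.0, -0.06], [120, 43.3, 12.1, 3.6, 0.0, 0.0, -0.061]]
[[120, 42.5, 14.8, 3.6, 0.0, 0.001, -0.061], [120, 41.4, 17.3, 3.6, 0.0, 0.0, -0.061], [120, 40.4, 19.8, 3.6, 0.001, 0.0, -0.06], [120, 39.0, 22.2, 3.6, 0.0, 0.0, -0.061], [120, 37.7, 24.5, 3.6, 0.0, 0.0, -0.061]]
end [0.4964 0.2634 0.245 ] [-1.7998e+02 -2.0000e-02  1.1022e+02]
```

>>> {"method": "carry_out", "body": {
  "rows": [
    [[120,43,-12,3,0,0,-0.06],[120,44,-9.5,3,0,0,-0.06],[120,44,-7,3,0,0,-0.06],[120,45,-4,3,0,0,-0.06],[120,45,-1.5,3,0,0,-0.06]]
  ]
}}

```text
clock: 1.1
tcp_pos: [0.3697, -0.1677, 0.283]
ee_rot: [180.0, -0.0, 75.0]
contact_force: [1.3, -0.4, 0.3]
finger_gap: 0.528
```

>>> {"method": "carry_out", "body": {
  "rows": [
    [[120,45,1.5,3,0,0,-0.06],[120,45,4,3,0,0,-0.06],[120,44.5,7,3,0,0,-0.06],[120,44,9.5,3,0,0,-0.06],[120,43.5,12,3,0,0,-0.06]]
  ]
}}

```text
clock: 1.6
tcp_pos: [0.4354, 0.0481, 0.2681]
ee_rot: [180.0, 0.0, 92.2]
contact_force: [0.5, -1.1, 0.1]
finger_gap: 0.527
```

>>> {"method": "carry_out", "body": {
  "rows": [
    [[120,42.5,15,3,0,0,-0.06],[120,41.5,17.5,3,0,0,-0.06],[120,40.5,20,3,0,0,-0.06],[120,39,22,3,0,0,-0.06],[120,37.5,24.5,3,0,0,-0.06]]
  ]
}}

```text
clock: 2.1
tcp_pos: [0.5024, 0.2627, 0.2528]
ee_rot: [-180.0, 0.0, 109.4]
contact_force: [0.3, -0.5, 1.0]
finger_gap: 0.531
```

Run:
```python
from h import *
s=manip.get_state(); print(s["tcp_pos"],s["ee_rot"],s["joint_pos"].round(1))
plan(s["tcp_pos"],s["ee_rot"],[.4964,.2634,.190],[180,0,110.2],5,120)
```

```text
[0.50235341 0.26272298 0.25278049] [-1.79976917e+02  9.31060384e-03  1.09410083e+02] [27.6  7.5 13.3 95.8 -0.  98.2]
[[120, 0.5, -1.1, 12.6, 0.0, 0.0, -0.003], [120, 0.6, -1.0, 12.5, 0.0, 0.0, -0.003], [120, 0.5, -1.1, 12.6, 0.0, 0.0, -0.002], [120, 0.5, -1.1, 12.5, 0.0, 0.0, -0.003], [120, 0.6, -1.0, 12.6, 0.0, 0.0, -0.003]]
end [0.4964 0.2635 0.19  ] [-1.7998e+02  1.0000e-02  1.1021e+02]
```

>>> {"method": "carry_out", "body": {
  "rows": [
    [[120,1,-2,5,0,0,-0.007],[120,1,-2,14,0,0,-0.006],[120,0.5,-1,15,0,0,0],[120,0.2,-0.3,15,0,0,0],[120,0,0,13,0,0,0]]
  ]
}}

```text
clock: 2.6
tcp_pos: [0.496, 0.261, 0.1902]
ee_rot: [-180.0, 0.0, 110.0]
contact_force: [-0.1, 0.1, -0.3]
finger_gap: 0.525
```

Run:
```python
from h import *
for n in("scene","top"):
    im=eyes.read_camera(n); cv2.imwrite(f"pics/{n}1.png",im[:,:,::-1])
crop("pics/scene1.png","pics/s1c.png",310,140,470,280,5)
s=manip.get_state(); print(s["tcp_pos"],s["ee_rot"])
```

```text
[0.4956005  0.26081328 0.18929267] [-1.79822752e+02  2.62535562e-02  1.09968575e+02]
```

View pics/s1c.png

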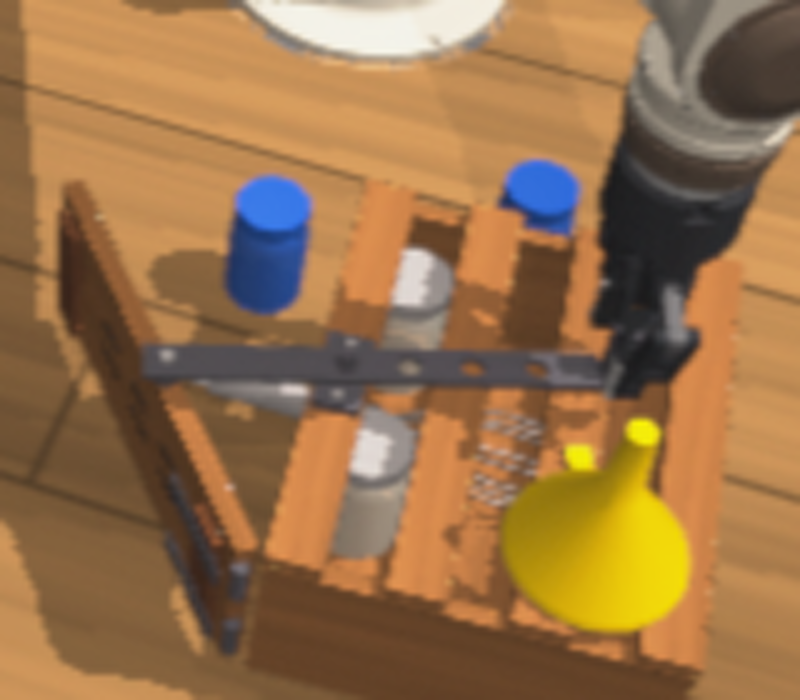

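The fingers straddle the knob at crop (640,350). I'll close on it now.

>>> {"method": "carry_out", "body": {
  "rows": [
    [[255,2,0,0,0,0,0],[255,0,0,0,0,0,0],[255,0,0,0,0,0,0],[255,0,0,0,0,0,0],[255,0,0,0,0,0,0]]
  ]
}}

```text
clock: 3.2
tcp_pos: [0.4958, 0.2636, 0.1916]
ee_rot: [180.0, -0.0, 110.0]
contact_force: [-0.5, 0.5, 0.3]
finger_gap: 0.191
```

```bash
cat > stay.py <<'E'
from h import *
# stay kinematics: pivot P(theta), bar azimuth, lift -> TCP pose
H=np.array([.6855,.0985]); PIN=np.array([.5493,.1143]); ZP=.160
def pivot(th): a=yawB+np.pi/2+np.pi*0+th; a=np.deg2rad(-176)+th; return H+.13*np.array([np.cos(a),np.sin(a)])
def knob(th,az,lift,up):
    """up = height of TCP above bar underside along knob"""
    P=np.r_[pivot(th),ZP]; u=np.array([np.cos(az)*np.cos(lift),np.sin(az)*np.cos(lift),np.sin(lift)])
    n=np.array([-np.cos(az)*np.sin(lift),-np.sin(az)*np.sin(lift),np.cos(lift)])
    Rm=np.c_[u,np.cross(-n,u),-n]
    return P+.2639*u+up*n, R.from_matrix(Rm).as_euler("xyz",degrees=True)
def az_pin(th): d=PIN-pivot(th); return np.arctan2(d[1],d[0]),np.linalg.norm(d)
E
python3 - <<'E'
from stay import *
s=manip.get_state(); print(s["tcp_pos"],s["ee_rot"],s["finger_gap"])
for th in(.628,1.745):
    a,r=az_pin(th); print(th,pivot(th),np.rad2deg(a),r,knob(th,a,0,.03))
E
```

```text
[0.49582354 0.26357637 0.19164445] [ 1.79965496e+02 -9.23250425e-03  1.10003979e+02] 0.19136140305079147
0.628 [0.58588761 0.01496934] 110.22084833626809 0.10585477794401554 (array([0.4946733 , 0.26260447, 0.19      ]), array([180.        ,   0.        , 110.22084834]))
1.745 [ 0.71690831 -0.02764879] 139.73847591813018 0.2196406301448738 (array([0.51552556, 0.14290383, 0.19      ]), array([180.        ,   0.        , 139.73847592]))
```

```bash
cat >> stay.py <<'E'
def seq(pts,up,g,n0=0):
    p,e=knob(*pts[0],up); r=euler(e); out=[]
    for q in pts[1:]:
        tp,te=knob(*q,up); d=np.round(r.inv().apply(tp-p)*1000,1); w=np.round((r.inv()*euler(te)).as_rotvec(),3)
        p=p+r.apply(d/1000); r=r*R.from_rotvec(w); out.append([g]+[float(x)+0. for x in d]+[float(x)+0. for x in w])
    for k in range(0,len(out),5): print(out[k:k+5])
    print("end",p,r.as_euler("xyz",degrees=True))
E
python3 - <<'E'
from stay import *
a0,_=az_pin(.628);a1,_=az_pin(1.745)
L=[(.628,a0,l) for l in np.linspace(0,.22,6)]
L+=[(.628+1.117*t,a0+(a1-a0)*t,.22-.1*t) for t in np.linspace(0,1,16)[1:]]
seq(L,.0316,255)
E
```

```text
[[255, -1.6, 0.0, -11.6, 0.0, 0.044, 0.0], [255, -1.7, 0.0, -11.6, 0.0, 0.044, 0.0], [255, -1.6, 0.0, -11.5, 0.0, 0.044, 0.0], [255, -1.7, 0.0, -11.6, 0.0, 0.044, 0.0], [255, -1.6, 0.0, -11.6, 0.0, 0.044, 0.0]]
[[255, -8.7, -5.0, -0.2, 0.007, -0.007, -0.034], [255, -8.6, -4.7, -0.2, 0.008, -0.006, -0.033], [255, -8.4, -4.3, 0.0, 0.006, -0.007, -0.034], [255, -8.3, -4.1, 0.0, 0.007, -0.007, -0.033], [255, -8.0, -3.7, 0.2, 0.007, -0.006, -0.034]]
[[255, -7.9, -3.4, 0.2, 0.006, -0.007, -0.034], [255, -7.7, -3.1, 0.3, 0.006, -0.007, -0.034], [255, -7.5, -2.8, 0.5, 0.006, -0.006, -0.034], [255, -7.2, -2.5, 0.5, 0.005, -0.007, -0.034], [255, -7.0, -2.2, 0.6, 0.006, -0.007, -0.033]]
[[255, -6.7, -2.0, 0.7, 0.005, -0.006, -0.034], [255, -6.4, -1.7, 0.7, 0.005, -0.007, -0.034], [255, -6.2, -1.5, 0.9, 0.004, -0.007, -0.034], [255, -5.9, -1.2, 0.9, 0.005, -0.006, -0.034], [255, -5.6, -1.1, 1.1, 0.004, -0.007, -0.035]]
end [0.51985625 0.13920211 0.2229194 ] [179.99035024  -6.87506669 139.76471137]
```

>>> {"method": "carry_out", "body": {
  "rows": [
    [[255,-1.6,0,-11.6,0,0.044,0],[255,-1.6,0,-11.6,0,0.044,0],[255,-1.6,0,-11.6,0,0.044,0],[255,-1.6,0,-11.6,0,0.044,0],[255,-1.6,0,-11.6,0,0.044,0]]
  ]
}}

```text
clock: 3.7
tcp_pos: [0.5002, 0.2511, 0.2489]
ee_rot: [180.0, -12.7, 110.0]
contact_force: [1.0, -0.7, -0.8]
finger_gap: 0.186
```

Run:
```python
from h import *
for n in("scene",):
    im=eyes.read_camera(n); cv2.imwrite(f"pics/{n}2.png",im[:,:,::-1])
crop("pics/scene2.png","pics/s2c.png",310,120,470,270,5)
s=manip.get_state(); print(s["tcp_pos"],s["ee_rot"],s["contact_force"])
```

```text
[0.50078303 0.25041261 0.25048068] [179.8716741  -12.82287693 109.97992836] [-0.98911785 -1.14568694  0.13471809]
```

View pics/s2c.png

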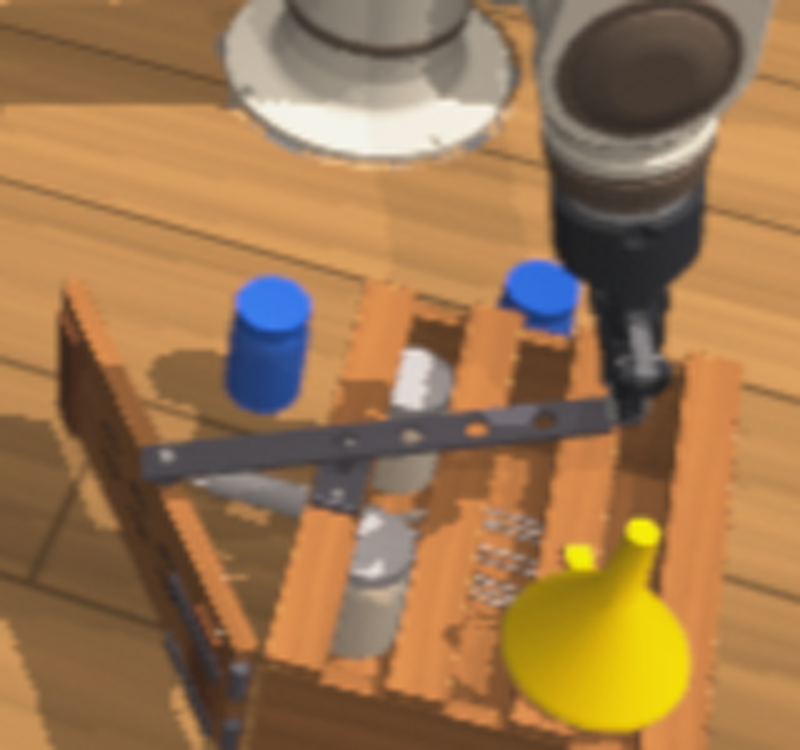

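The stay is lifted and its first hole (crop (348,442)) is clear of the pin. The flap hasn't moved and the bar follows the grip. Next I'll swing the flap.

>>> {"method": "carry_out", "body": {
  "rows": [
    [[255,-8.7,-5,-0.2,0.007,-0.007,-0.034],[255,-8.6,-4.7,-0.2,0.007,-0.007,-0.034],[255,-8.4,-4.3,0,0.007,-0.007,-0.034],[255,-8.3,-4.1,0,0.007,-0.007,-0.033],[255,-8,-3.7,0.2,0.007,-0.006,-0.034]]
  ]
}}

```text
clock: 4.25
tcp_pos: [0.4967, 0.2047, 0.2396]
ee_rot: [-180.0, -10.6, 120.0]
contact_force: [-1.0, 0.8, 0.7]
finger_gap: 0.189
```

>>> {"method": "carry_out", "body": {
  "rows": [
    [[255,-7.9,-3.4,0.2,0.006,-0.007,-0.034],[255,-7.7,-3.1,0.3,0.006,-0.007,-0.034],[255,-7.5,-2.8,0.5,0.006,-0.006,-0.034],[255,-7.2,-2.5,0.5,0.006,-0.007,-0.034],[255,-7,-2.2,0.6,0.006,-0.007,-0.033]]
  ]
}}

```text
clock: 4.75
tcp_pos: [0.5053, 0.1669, 0.231]
ee_rot: [-179.9, -8.7, 129.8]
contact_force: [-0.6, 1.7, 0.3]
finger_gap: 0.191
```

>>> {"method": "carry_out", "body": {
  "rows": [
    [[255,-6.7,-2,0.7,0.005,-0.006,-0.034],[255,-6.4,-1.7,0.7,0.005,-0.007,-0.034],[255,-6.2,-1.5,0.9,0.004,-0.007,-0.034],[255,-5.9,-1.2,0.9,0.005,-0.006,-0.034],[255,-5.6,-1.1,1.1,0.004,-0.007,-0.035]]
  ]
}}

```text
clock: 5.25
tcp_pos: [0.5203, 0.1403, 0.2225]
ee_rot: [-179.9, -6.8, 139.7]
contact_force: [-1.9, 2.9, 0.9]
finger_gap: 0.191
```

Run:
```python
from h import *
for n in("scene","top"):
    im=eyes.read_camera(n); cv2.imwrite(f"pics/{n}3.png",im[:,:,::-1])
crop("pics/scene3.png","pics/s3c.png",310,120,470,270,5)
crop("pics/top3.png","pics/t3c.png",160,120,350,270,4)
s=manip.get_state(); print(s["tcp_pos"],s["ee_rot"],s["contact_force"])
```

```text
[0.52071712 0.13992298 0.222289  ] [-179.89766557   -6.77611293  139.62092806] [ 0.03803068  0.62181567 -0.51473674]
```

View pics/s3c.png

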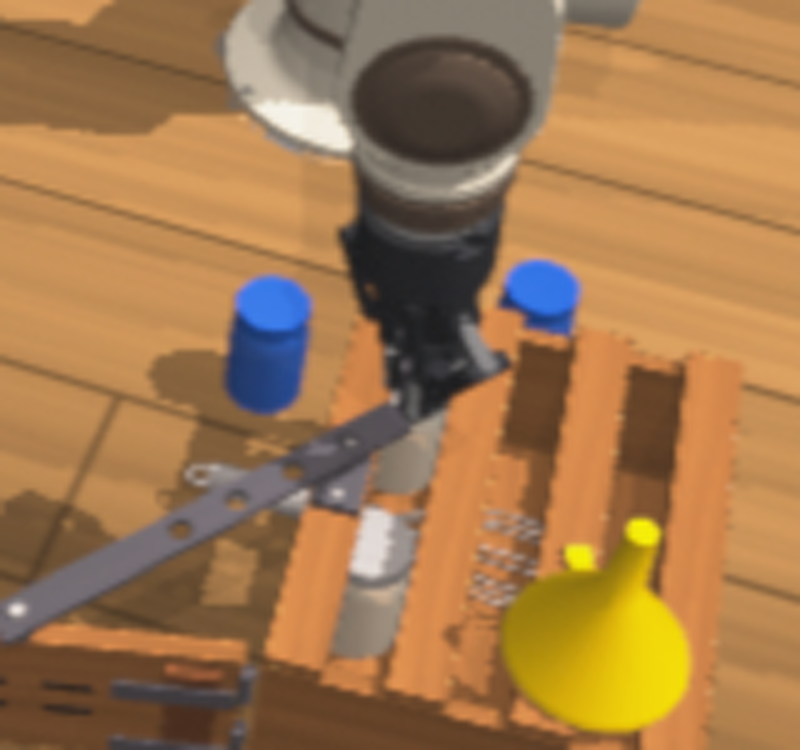

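View pics/t3c.png

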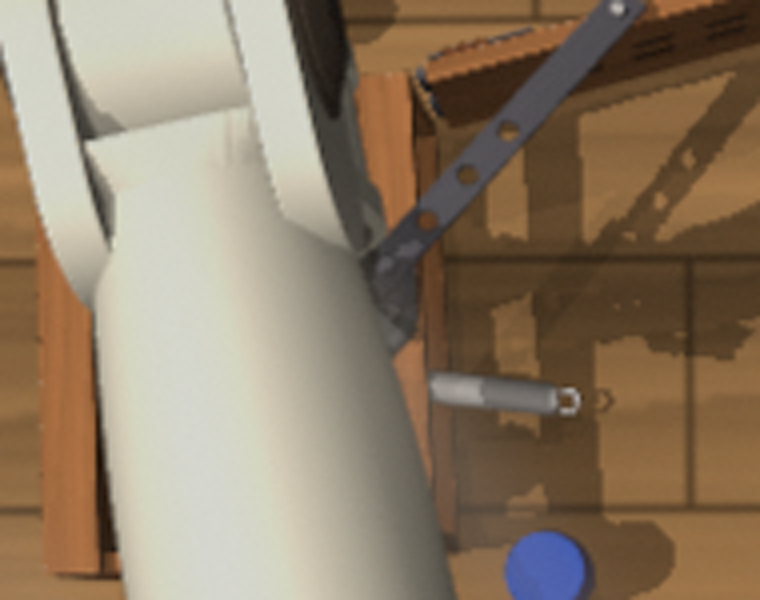

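```bash
python3 - <<'E'
from stay import *
def S3(u,v): return (310+u/5-.4,120+v/5-.4)
s=manip.get_state(); Rm=euler(s["ee_rot"]).as_matrix(); t=s["tcp_pos"]
hole=t+Rm[:,2]*.0316-.045*Rm[:,0]; print("hole from tcp",hole, "top",hole-.005*Rm[:,2])
print("scene hole",onz("scene",S3(351,441),(hole-.005*Rm[:,2])[2]))
print("proj of tcp hole",(np.array(proj("scene",hole-.005*Rm[:,2]))+.4-[310,120])*5)
print("pivot from scene",onz("scene",S3(16,608),.165),"top",onz("top",T(620,8),.165))
print(az_pin(1.745))
for l in(0,): print("target",knob(1.745,az_pin(1.745)[0],0,.0316))
E
python3 -c "
from h import *
crop('pics/scene3.png','pics/s3d.png',355,190,405,230,14)"
```

```text
hole from tcp [0.55188072 0.11334621 0.18560023] top [0.55233591 0.11297082 0.1905653 ]
scene hole [0.55123582 0.11584555 0.1905653 ]
proj of tcp hole [345.68893559 440.96376615]
pivot from scene [ 0.71305831 -0.02834481  0.165     ] top [ 0.72068152 -0.02687669  0.165     ]
(np.float64(2.4388964964901776), np.float64(0.2196406301448738))
target (array([0.51552556, 0.14290383, 0.1916    ]), array([180.        ,   0.        , 139.73847592]))
```

View pics/s3d.png

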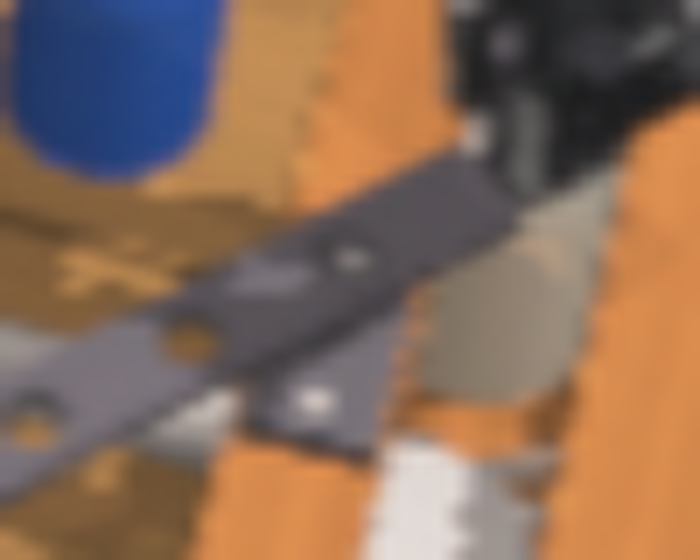

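Run:
```python
from stay import *
print(S(346,264),proj("scene",[.5507,.1143,.165]),proj("scene",[.5497,.1143,.165]),proj("top",[.5497,.1143,.165]),T(389,277))
a=az_pin(1.745)[0]
seq([(1.745,a,l) for l in np.linspace(.12,.0,6)],.0316,255)
```

```text
(378.8, 212.4) [378.25553256 212.90088685] [378.34695671 212.65059496] [257.30824562 188.77162867] (256.85, 188.85)
[[255, 0.7, 0.0, 6.3, 0.0, -0.024, 0.0], [255, 0.7, 0.0, 6.4, 0.0, -0.024, 0.0], [255, 0.6, 0.0, 6.3, 0.0, -0.024, 0.0], [255, 0.7, 0.0, 6.4, 0.0, -0.024, 0.0], [255, 0.7, 0.0, 6.3, 0.0, -0.024, 0.0]]
end [0.51553503 0.14289582 0.19160953] [1.80000000e+02 1.27222187e-14 1.39738476e+02]
```

>>> {"method": "carry_out", "body": {
  "rows": [
    [[255,1.3,-0.2,6.3,0,-0.024,0],[255,1.2,-0.1,6.3,0,-0.024,0],[255,0.7,0,6.3,0,-0.024,0],[255,0.7,0,6.3,0,-0.024,0],[255,0.7,0,6.3,0,-0.024,0]]
  ]
}}

```text
clock: 5.85
tcp_pos: [0.5149, 0.1444, 0.1913]
ee_rot: [-179.9, 0.2, 139.6]
contact_force: [0.0, -0.6, -0.0]
finger_gap: 0.188
```

Run:
```python
from h import *
for n in("scene",):
    im=eyes.read_camera(n); cv2.imwrite(f"pics/{n}4.png",im[:,:,::-1])
crop('pics/scene4.png','pics/s4d.png',345,190,405,230,12)
s=manip.get_state(); print(s["tcp_pos"],s["ee_rot"],s["contact_force"])
```

```text
[0.51448871 0.14448098 0.19056114] [-179.8939902     0.19293769  139.60712114] [ 2.4505915  -0.95523566 -0.01165065]
```

View pics/s4d.png

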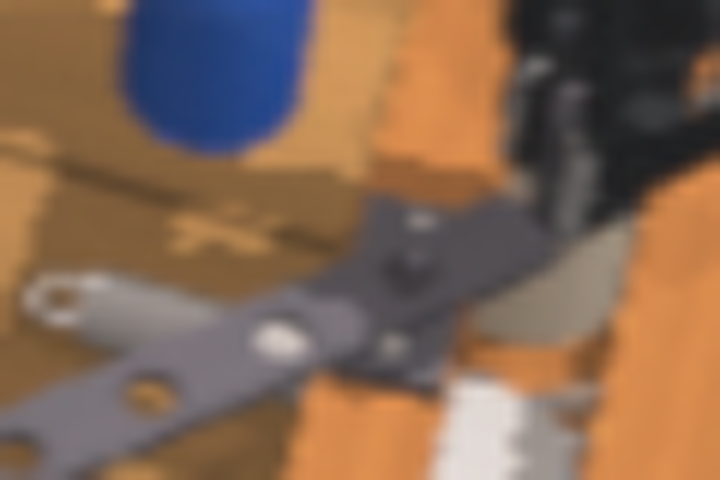

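The pin tip shows inside the last hole at crop (408,268), the bar is level and the force is low. I'll release and rise.

>>> {"method": "carry_out", "body": {
  "rows": [
    [[120,0,0,0,0,0,0],[120,0,0,0,0,0,0],[120,0,0,0,0,0,0],[120,0,0,-10,0,0,0],[120,0,0,-20,0,0,0]]
  ]
}}

```text
clock: 6.4
tcp_pos: [0.5146, 0.1441, 0.2215]
ee_rot: [-179.8, -0.0, 139.6]
contact_force: [-0.3, 0.9, -0.0]
finger_gap: 0.534
```

>>> {"method": "carry_out", "body": {
  "rows": [
    [[120,0,0,-30,0,0,0],[120,-30,-20,-30,0,0,0.1],[120,-40,-30,-10,0,0,0.14],[120,-40,-30,0,0,0,0.14],[120,-40,-30,0,0,0,0.14]]
  ]
}}

```text
clock: 6.9
tcp_pos: [0.5226, -0.0401, 0.2928]
ee_rot: [180.0, 0.1, 109.5]
contact_force: [0.9, 0.3, -0.4]
finger_gap: 0.527
```

Run:
```python
from h import *
s=manip.get_state(); print(s["tcp_pos"],s["ee_rot"],s["contact_force"],s["joint_pos"].round(1))
```

```text
[ 0.52257408 -0.04009957  0.2928059 ] [1.79962524e+02 9.67739142e-02 1.09506770e+02] [ 0.91368053  0.33339692 -0.42831408] [-4.4  2.6 12.6 99.9 -0.1 66.1]
```

>>> {"method": "carry_out", "body": {
  "rows": [
    [[0,-45,10,0,0,0,0.14],[0,-48,0,0,0,0,0.14],[0,-48,0,0,0,0,0],[0,-20,0,0,0,0,0],[0,0,0,0,0,0,0]]
  ]
}}

```text
clock: 7.4
tcp_pos: [0.561, -0.195, 0.292]
ee_rot: [-180.0, 0.1, 93.5]
contact_force: [-0.6, 0.2, -0.6]
finger_gap: 1.004
```

Run:
```python
from h import *
for n in("scene","top"):
    im=eyes.read_camera(n); cv2.imwrite(f"pics/{n}5.png",im[:,:,::-1])
crop('pics/scene5.png','pics/s5c.png',320,160,470,290,5)
crop('pics/top5.png','pics/t5c.png',160,120,350,270,4)
crop('pics/top5.png','pics/t5d.png',200,160,320,260,6)
s=manip.get_state(); print(s["tcp_pos"],s["ee_rot"],s["contact_force"])
```

```text
[ 0.56105178 -0.19223753  0.29239796] [-1.79998514e+02  5.64552494e-02  9.37010323e+01] [-0.17851013 -0.39640365  0.13090224]
```

View pics/s5c.png

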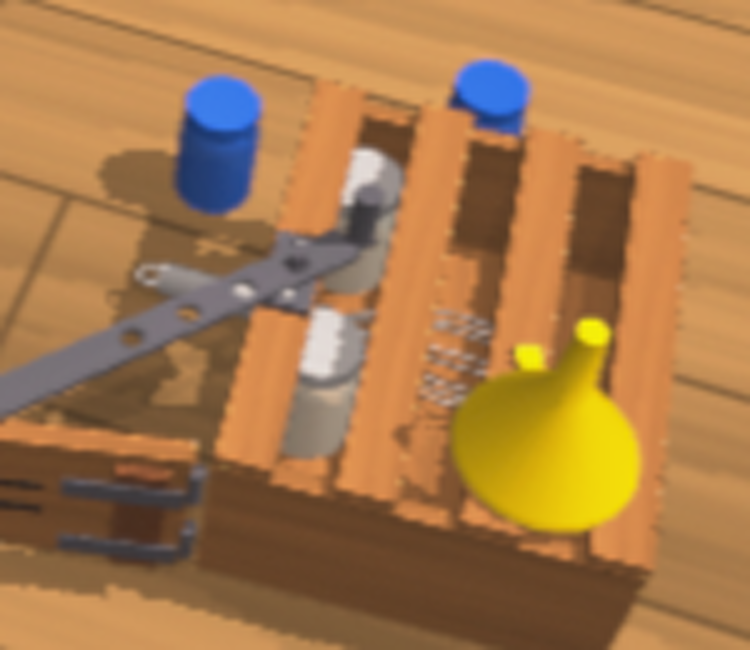

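View pics/t5c.png

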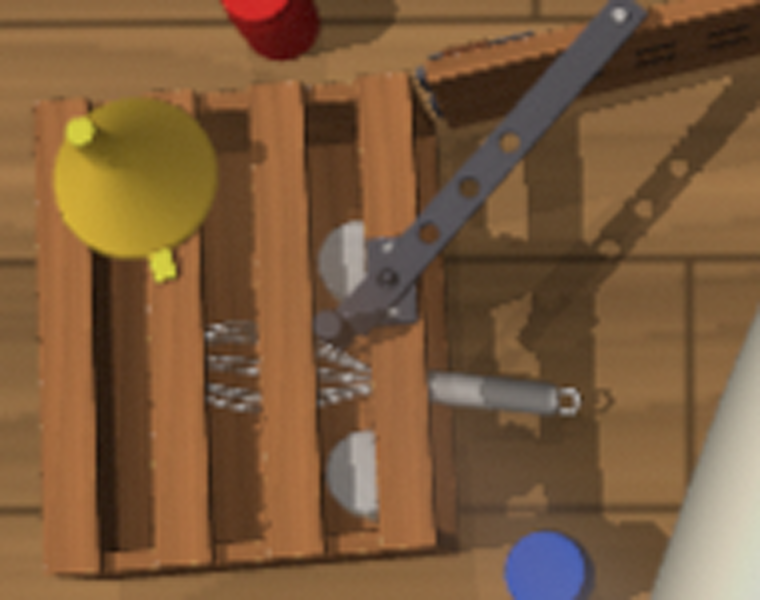

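View pics/t5d.png

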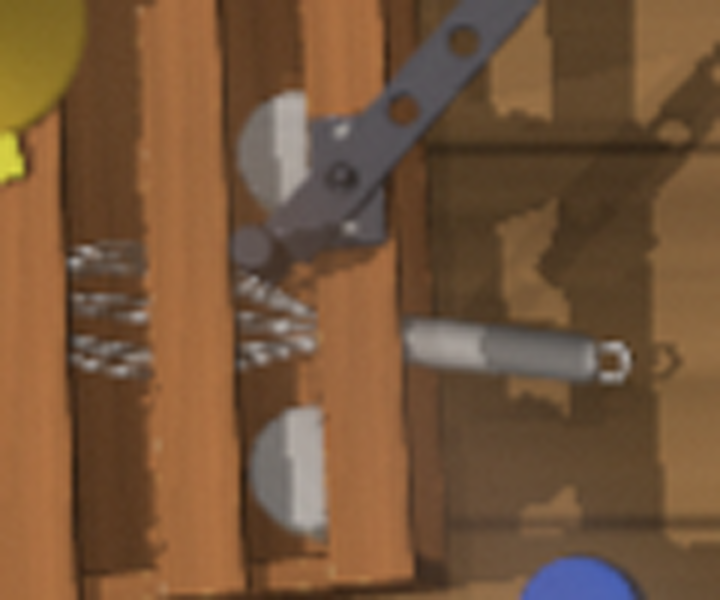

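Run:
```python
from h import *
def D(u,v): return (200+u/6-.4,160+v/6-.4)
for nm,p,z in(("jar a",(305,157),.125),("jar b",(317,470),.125),("hend",(597,358),.032),("hfront",(410,341),.045),("neck",(315,330),.055),("ball",(110,311),.064),
 ("balltop",(110,250),.064),("ballbot",(110,372),.064),("ring",(630,362),.03)):
    q=onz("top",D(*p),z); print(nm,q.round(4),(tobox(q)*1000).round(1))
q=onz("top",T(547,567),.09);print("blue",q,tobox(q))
# handle in scene
def S5(u,v): return (320+u/5-.4,160+v/5-.4)
print(tri(S5(150,275),D(614,361)), tri(S5(175,281),D(597,358)))
```

```text
jar a [0.5651 0.1386 0.125 ] [-78.9 -32.2]
jar b [0.4319 0.1305 0.125 ] [-77.6 101.3]
hend [0.4897 0.0204 0.032 ] [-191.5   51.3]
hfront [0.4962 0.1035 0.045 ] [-109.   39.]
neck [0.5    0.1447 0.055 ] [-68.2  32.3]
ball [0.5078 0.2347 0.064 ] [21.1 18.2]
balltop [0.5353 0.2357 0.064 ] [20.1 -9.2]
ballbot [0.4806 0.2338 0.064 ] [22.  45.5]
ring [0.488  0.0055 0.03  ] [-206.2   54. ]
blue [0.37449787 0.02252573 0.09      ] [-0.18133252  0.16605576]
(array([0.48812486, 0.01312837, 0.03199563]), np.float64(0.0009672690379396707)) (array([0.48825282, 0.02564362, 0.03201664]), np.float64(0.010913466183486424))
```

Run:
```python
from h import *
u=np.array([np.cos(np.deg2rad(85.15)),np.sin(np.deg2rad(85.15))])
g=np.r_[np.array([.4897,.0204])+u*.017,.036]; e=[180,-10.3,85.2]; zt=euler(e).apply([0,0,1])
print(g,tobox(g),zt)
s=manip.get_state()
A=g-zt*.12
p,r=plan(s["tcp_pos"],s["ee_rot"],A,e,6,80)
plan(p,r.as_euler("xyz",degrees=True),g,e,5,80)
```

```text
[0.49113731 0.03733913 0.036     ] [-0.17469156  0.04866711] [ 0.01496178  0.17817513 -0.98388504]
[[80, 35.4, -9.7, 23.0, -0.002, 0.03, 0.025], [80, 34.5, -10.6, 24.1, -0.002, 0.03, 0.024], [80, 33.4, -11.5, 25.0, -0.003, 0.03, 0.025], [80, 32.4, -12.3, 26.0, -0.002, 0.03, 0.025], [80, 31.3, -13.3, 26.9, -0.002, 0.03, 0.024]]
[[80, 30.2, -14.0, 27.9, -0.002, 0.03, 0.025]]
end [0.4893 0.016  0.154 ] [-179.99  -10.28   85.2 ]
[[80, 0.0, 0.0, 24.0, 0.0, 0.0, 0.0], [80, 0.0, 0.0, 24.0, 0.0, 0.0, 0.0], [80, 0.0, 0.0, 24.0, 0.0, 0.0, 0.0], [80, 0.0, 0.0, 24.0, 0.0, 0.0, 0.0], [80, 0.0, 0.1, 24.0, 0.0, 0.0, 0.0]]
end [0.4912 0.0373 0.036 ] [-179.99  -10.28   85.2 ]
```

>>> {"method": "carry_out", "body": {
  "rows": [
    [[80,35,-10,23,0,0.03,0.025],[80,34,-11,24,0,0.03,0.025],[80,33,-12,25,0,0.03,0.025],[80,32,-12,26,0,0.03,0.025],[80,31,-13,27,0,0.03,0.025]]
  ]
}}

```text
clock: 8.0
tcp_pos: [0.4991, -0.018, 0.1767]
ee_rot: [-179.5, -8.6, 86.6]
contact_force: [0.7, 0.7, 0.4]
finger_gap: 0.687
```

>>> {"method": "carry_out", "body": {
  "rows": [
    [[80,30,-14,28,-0.01,0.03,0.025],[80,0,0,10,0,0,0],[80,0,0,0,0,0,0]]
  ]
}}

```text
clock: 8.3
tcp_pos: [0.4869, 0.0172, 0.1433]
ee_rot: [-179.7, -10.2, 85.3]
contact_force: [0.7, -0.7, 0.5]
finger_gap: 0.689
```

Run:
```python
from h import *
u=np.array([np.cos(np.deg2rad(85.15)),np.sin(np.deg2rad(85.15))])
g=np.r_[np.array([.4897,.0204])+u*.017,.036]; e=[180,-10.3,85.2]
s=manip.get_state(); print(s["tcp_pos"],s["ee_rot"])
plan(s["tcp_pos"],s["ee_rot"],g,e,5,80)
im=eyes.read_camera("scene"); cv2.imwrite("pics/scene6.png",im[:,:,::-1])
crop('pics/scene6.png','pics/s6c.png',300,120,460,250,5)
```

```text
[0.48692938 0.01716707 0.14332279] [-179.73648134  -10.19062087   85.26690981]
[[80, 0.2, 0.6, 21.8, -0.001, 0.0, 0.0], [80, 0.3, 0.6, 21.9, -0.001, 0.001, 0.0], [80, 0.2, 0.6, 21.8, -0.001, 0.0, 0.001], [80, 0.2, 0.5, 21.9, -0.001, 0.001, 0.0], [80, 0.2, 0.5, 21.8, -0.001, 0.0, 0.0]]
end [0.4911 0.0374 0.036 ] [179.99 -10.31  85.21]
```

View pics/s6c.png

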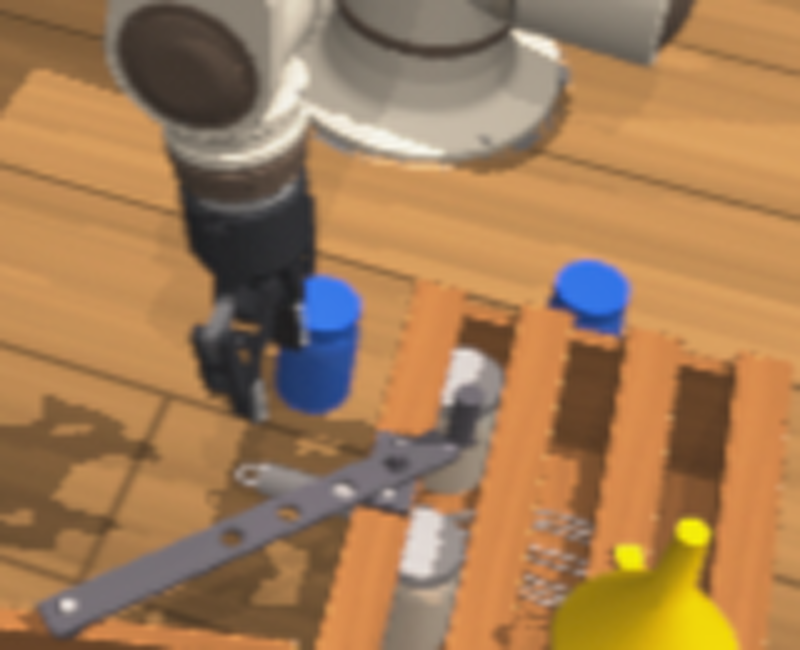

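The gripper is above the handle (ring at crop (250,472)) and its path down is clear.

>>> {"method": "carry_out", "body": {
  "rows": [
    [[80,0.2,1,22,0,0,0],[80,0.3,1,24,0,0,0],[80,0.3,0.5,24,0,0,0],[80,0.2,0.5,22,0,0,0],[80,0.2,0,17,0,0,0]]
  ]
}}

```text
clock: 8.85
tcp_pos: [0.4933, 0.0354, 0.037]
ee_rot: [-179.9, -10.2, 85.1]
contact_force: [0.0, -0.2, -1.1]
finger_gap: 0.68
```

Run:
```python
from h import *
s=manip.get_state(); print(s["tcp_pos"],s["ee_rot"],s["contact_force"])
im=eyes.read_camera("scene"); cv2.imwrite("pics/scene7.png",im[:,:,::-1])
crop('pics/scene7.png','pics/s7c.png',320,170,420,250,7)
im=eyes.read_camera("top"); cv2.imwrite("pics/top7.png",im[:,:,::-1])
crop('pics/top7.png','pics/t7c.png',200,160,320,260,6)
```

```text
[0.49329902 0.03542867 0.03695345] [-179.85352268  -10.18800962   85.07866255] [ 0.04706939 -0.18974673 -1.13277658]
```

View pics/s7c.png

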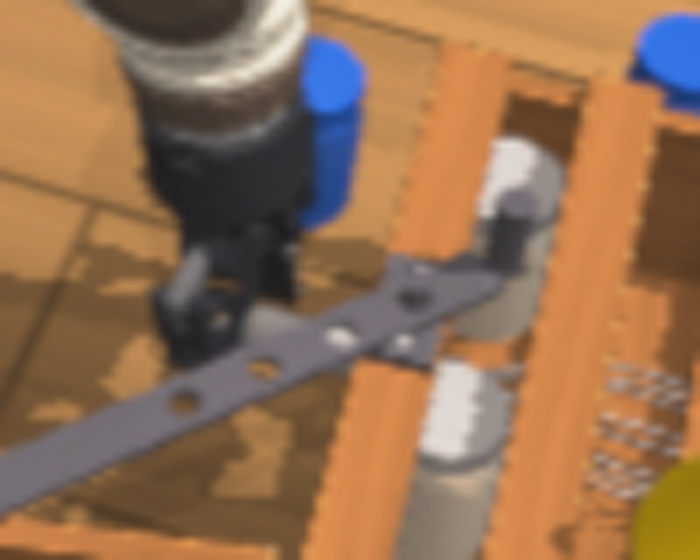

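View pics/t7c.png

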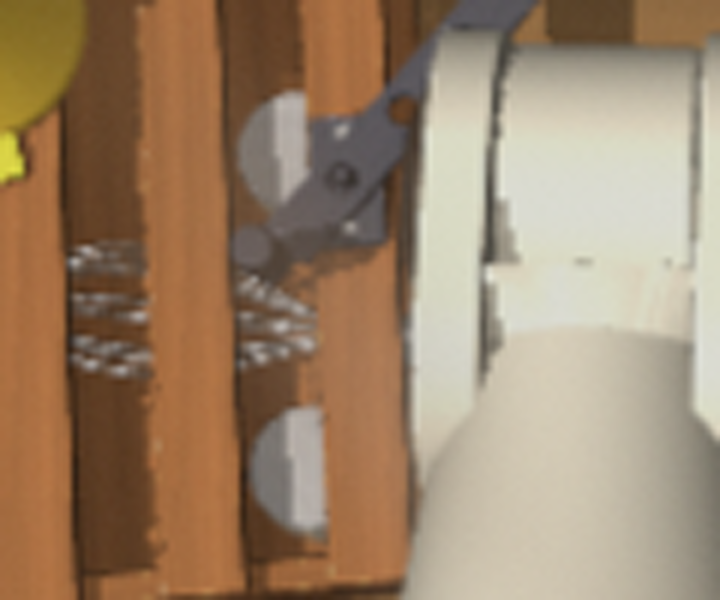

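The handle runs between the fingers (scene crop (260,330)) and the balloon hasn't moved. I'll centre the jaws by 2 mm and close.

>>> {"method": "carry_out", "body": {
  "rows": [
    [[80,1,-2,0,0,0,0],[255,0,0,0,0,0,0],[255,0,0,0,0,0,0],[255,0,0,0,0,0,0],[255,0,0,0,0,0,0]]
  ]
}}

```text
clock: 9.45
tcp_pos: [0.491, 0.0368, 0.0378]
ee_rot: [-179.9, -10.2, 85.1]
contact_force: [1.0, -1.1, 2.4]
finger_gap: 0.233
```

Run:
```python
from h import *
s=manip.get_state(); print(s["tcp_pos"],s["ee_rot"],s["finger_gap"],s["contact_force"])
p0=s["tcp_pos"];e0=s["ee_rot"]
u=np.array([np.cos(np.deg2rad(85.15)),np.sin(np.deg2rad(85.15)),0])
# lift + level about the balloon (balloon centre 183mm ahead stays, +8mm), pulling 10mm
p1=np.r_[p0[:2]-u[:2]*.008,.072]
p,r=plan(p0,e0,p1,[180,0,85.15],6,255)
plan(p,r.as_euler("xyz",degrees=True),p-u*.22,[180,0,85.15],10,255)
```

```text
[0.49099159 0.03683494 0.03779289] [-179.88130692  -10.20743199   85.09569229] 0.23270006917859004 [ 0.96784155 -1.05604702  2.37007802]
[[255, -0.3, 0.0, -5.8, 0.0, -0.03, 0.0], [255, -0.5, 0.0, -5.9, -0.001, -0.029, 0.0], [255, -0.6, 0.0, -5.8, 0.0, -0.03, 0.0], [255, -0.8, 0.0, -5.8, 0.0, -0.03, -0.001], [255, -1.0, 0.0, -5.8, -0.001, -0.029, 0.0]]
[[255, -1.2, 0.0, -5.7, 0.0, -0.03, 0.0]]
end [0.4904 0.0289 0.072 ] [ 1.800e+02 -1.000e-02  8.516e+01]
[[255, -22.0, 0.0, 0.0, 0.0, 0.0, 0.0], [255, -22.0, 0.0, 0.0, 0.0, 0.0, 0.0], [255, -22.0, 0.0, 0.0, 0.0, 0.0, 0.0], [255, -22.0, 0.0, 0.0, 0.0, 0.0, 0.0], [255, -22.0, 0.0, 0.0, 0.0, 0.0, 0.0]]
[[255, -22.0, 0.0, 0.0, 0.0, 0.0, 0.0], [255, -22.0, 0.0, 0.0, 0.0, 0.0, 0.0], [255, -22.0, 0.0, 0.0, 0.0, 0.0, 0.0], [255, -22.0, 0.0, 0.0, 0.0, 0.0, 0.0], [255, -22.0, -0.1, 0.0, 0.0, 0.0, 0.0]]
end [ 0.4717 -0.1903  0.072 ] [ 1.800e+02 -1.000e-02  8.516e+01]
```

>>> {"method": "carry_out", "body": {
  "rows": [
    [[255,-0.4,0,-6,0,-0.03,0],[255,-0.5,0,-6,0,-0.03,0],[255,-0.6,0,-6,0,-0.03,0],[255,-0.8,0,-6,0,-0.03,0],[255,-1,0,-6,0,-0.03,0]]
  ]
}}

```text
clock: 9.95
tcp_pos: [0.4899, 0.0301, 0.0669]
ee_rot: [-179.8, -1.5, 85.1]
contact_force: [0.3, 0.3, -1.4]
finger_gap: 0.235
```

>>> {"method": "carry_out", "body": {
  "rows": [
    [[255,-1.2,0,-6,0,-0.028,0],[255,0,0,0,0,0,0]]
  ]
}}

```text
clock: 10.15
tcp_pos: [0.4903, 0.0292, 0.0733]
ee_rot: [-179.9, 0.1, 85.2]
contact_force: [-0.5, -0.0, -1.1]
finger_gap: 0.237
```

Run:
```python
from h import *
s=manip.get_state(); print(s["tcp_pos"],s["ee_rot"],s["finger_gap"],s["contact_force"],s["wrist_torque"])
for n in("scene","top"):
    im=eyes.read_camera(n); cv2.imwrite(f"pics/{n}8.png",im[:,:,::-1])
crop('pics/scene8.png','pics/s8c.png',320,160,440,250,6)
crop('pics/top8.png','pics/t8c.png',200,160,320,260,6)
```

```text
[0.49029031 0.02917273 0.07332677] [-1.79861990e+02  6.09932524e-02  8.51742975e+01] 0.23663460480197201 [-0.51410992 -0.03945323 -1.14795573] [-0.09481558 -0.00449535  0.01683243]
```

View pics/s8c.png

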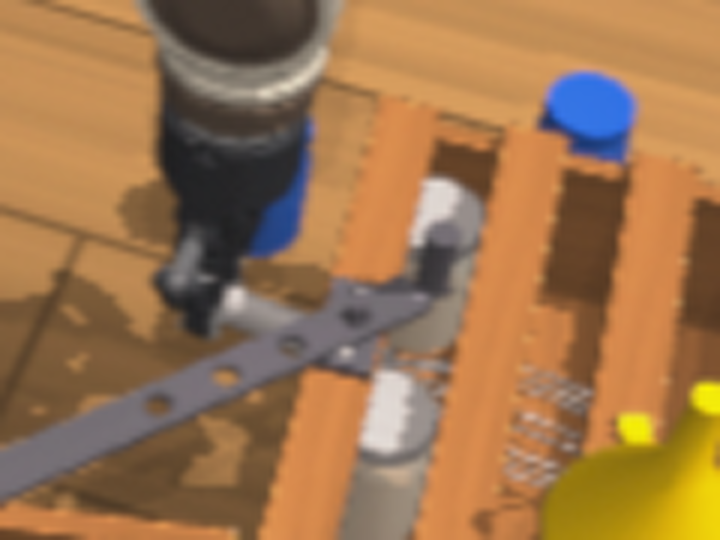

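View pics/t8c.png

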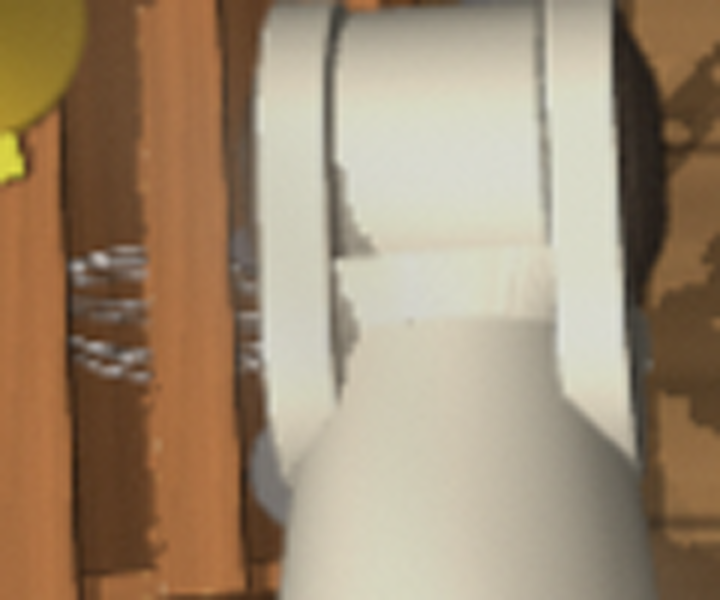

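The whisk hangs level. The wrist reads about its weight, and both jars stand as they were. I'll pull straight out along its axis.

>>> {"method": "carry_out", "body": {
  "rows": [
    [[255,-8,0,0,0,0,0],[255,-14,0,0,0,0,0],[255,-14,0,0,0,0,0],[255,-14,0,0,0,0,0],[255,-10,0,0,0,0,0]]
  ]
}}

```text
clock: 10.75
tcp_pos: [0.4845, -0.0328, 0.0724]
ee_rot: [-179.8, -0.0, 85.0]
contact_force: [0.2, 0.6, -1.1]
finger_gap: 0.24
```

Run:
```python
from h import *
s=manip.get_state(); print(s["tcp_pos"],s["ee_rot"],s["finger_gap"],s["contact_force"],s["wrist_torque"])
for n in("scene","top"):
    im=eyes.read_camera(n); cv2.imwrite(f"pics/{n}9.png",im[:,:,::-1])
crop('pics/scene9.png','pics/s9c.png',300,160,440,260,5)
crop('pics/top9.png','pics/t9c.png',200,160,340,260,5)
```

```text
[ 0.4845173  -0.03276618  0.07242551] [-1.79800225e+02 -1.62767354e-04  8.50483366e+01] 0.23981010617438986 [ 0.21363613  0.61619631 -1.13866157] [-0.11569758 -0.02803849 -0.02671855]
```

View pics/s9c.png

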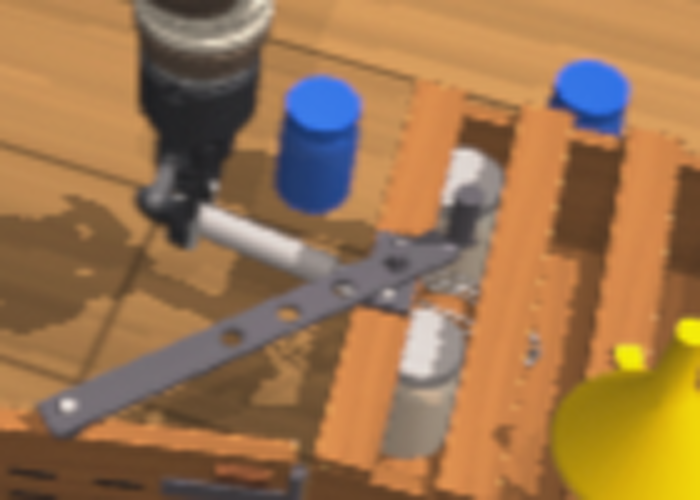

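View pics/t9c.png

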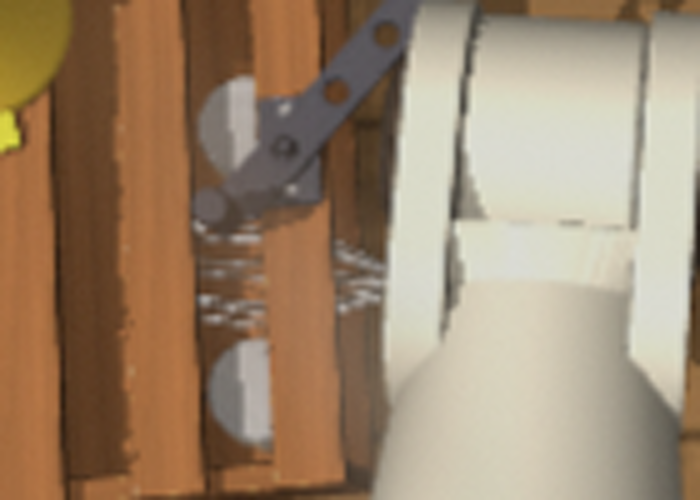

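Run:
```python
from h import *
def D(u,v): return (200+u/5-.4,160+v/5-.4)
for nm,p,z in(("top",(228,225),.074),("bot",(228,328),.074),("ja",(254,131),.125),("jb",(264,391),.125)):
    print(nm,tobox(onz("top",D(*p),z))*1000)
```

```text
top [-54.28800933   6.99361743]
bot [-51.81384955  61.6889288 ]
ja [-78.77278668 -32.08475339]
jb [-77.55470629 100.94869349]
```

>>> {"method": "carry_out", "body": {
  "rows": [
    [[255,-8,1.3,0,0,0,0],[255,-13,1.3,0,0,0,0],[255,-13,0.8,0,0,0,0],[255,-13,0,0,0,0,0],[255,-14,0,0,0,0,0]]
  ]
}}

```text
clock: 11.35
tcp_pos: [0.4828, -0.0932, 0.0724]
ee_rot: [-179.8, -0.0, 85.1]
contact_force: [0.6, 0.6, -1.1]
finger_gap: 0.235
```

>>> {"method": "carry_out", "body": {
  "rows": [
    [[255,-18,0,0,0,0,0],[255,-18,0,0,0,0,0],[255,-18,0,0,0,0,0],[255,-18,0,0,0,0,0],[255,-18,0,0,0,0,0]]
  ]
}}

```text
clock: 11.85
tcp_pos: [0.4749, -0.1833, 0.0724]
ee_rot: [-179.8, -0.0, 85.1]
contact_force: [0.3, 0.3, 0.1]
finger_gap: 0.234
```

Run:
```python
from h import *
s=manip.get_state(); print(s["tcp_pos"],s["ee_rot"],s["finger_gap"],s["contact_force"],s["wrist_torque"])
for n in("scene","top"):
    im=eyes.read_camera(n); cv2.imwrite(f"pics/{n}10.png",im[:,:,::-1])
crop('pics/scene10.png','pics/s10c.png',270,130,430,260,5)
crop('pics/top10.png','pics/t10c.png',200,150,380,270,4)
```

```text
[ 0.47492808 -0.18328452  0.07237599] [-1.79797591e+02 -2.36820148e-03  8.51039009e+01] 0.2335269827814091 [0.33177089 0.30102377 0.1251232 ] [-0.16357929 -0.00635376 -0.01240765]
```

View pics/s10c.png

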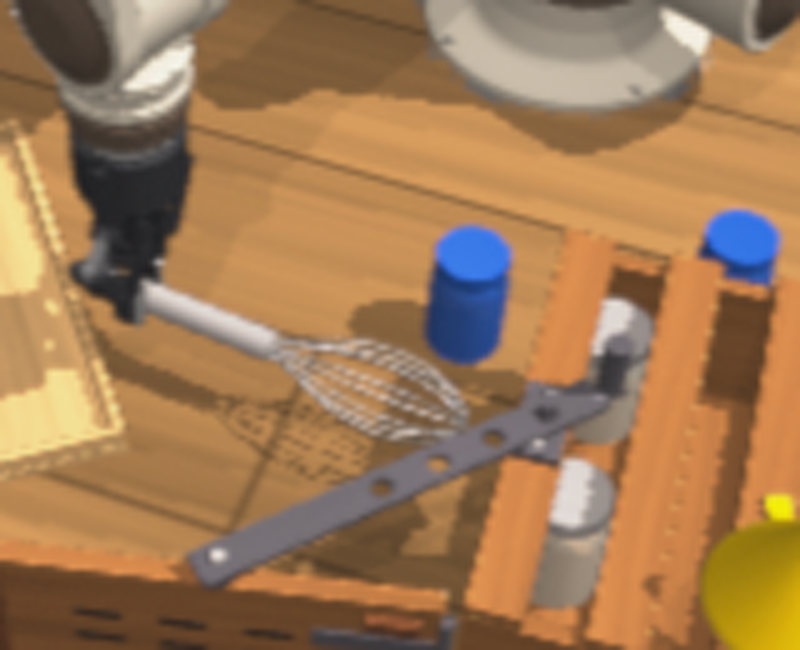

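View pics/t10c.png

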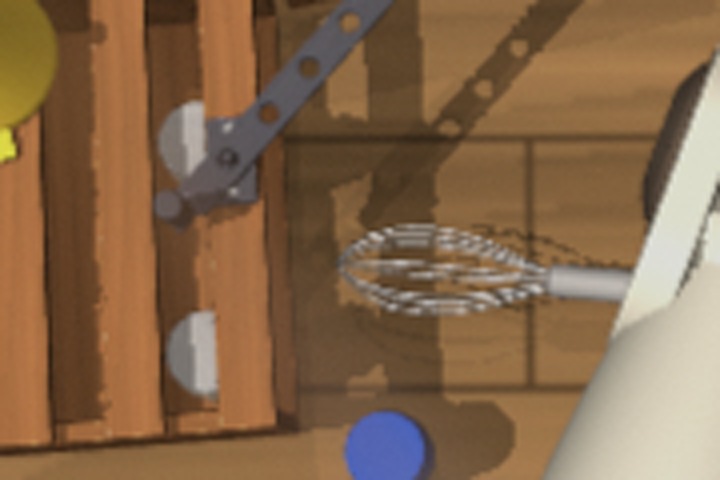

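The whisk is out and level, at scene crop (140–470, 290–430). Both jars are unchanged, with lids at top crop (190,140) and (197,352).

```bash
python3 - <<'E'
from h import *
def D(u,v): return (200+u/4-.4,150+v/4-.4)
def S2(u,v): return (270+u/5-.4,130+v/5-.4)
s=manip.get_state(); t=s["tcp_pos"]
tip,er=tri(S2(468,420),D(338,263)); print(tip,er)
nk,er=tri(S2(280,344),D(548,278)); print("handle/balloon joint",nk,er)
for q in(tip,nk): print(euler(s["ee_rot"]).inv().apply(q-t))
cs=np.array([onz("top",p,.024)[:2] for p in((405,167),(366,195),(443,286),(481,254))]); print(cs.mean(0))
c=cs.mean(0)
E
crop=1; python3 -c "
from h import *
def Q(u,v): return (350+u/4-.4,140+v/4-.4)
cs=np.array([onz('top',Q(*p),.024)[:2] for p in((219,101),(67,227),(371,590),(531,458))]); print(cs, cs.mean(0))
a=cs[0]-cs[3]; b=cs[1]-cs[2]; print(np.degrees(np.arctan2(a[1],a[0])),np.degrees(np.arctan2(b[1],b[0])),np.linalg.norm(a),np.linalg.norm(b))"
```

```text
[0.49551264 0.05884357 0.06833018] 0.002810024702960299
handle/balloon joint [ 0.48383982 -0.07831693  0.07279663] 0.005796935712751166
[ 0.2437097  -0.00065123  0.00391617]
[ 0.10605225 -0.00032831 -0.00050259]
[ 0.47427197 -0.31560289]
[[ 0.6407434  -0.26980379]
 [ 0.55297489 -0.16336238]
 [ 0.30800145 -0.36012307]
 [ 0.39457476 -0.4701399 ]] [ 0.47407362 -0.31585729]
39.139265682177225 38.77114954115717 0.3173855018106853 0.314208145838699
```

Run:
```python
from h import *
s=manip.get_state()
p,r=plan(s["tcp_pos"],s["ee_rot"],[.3917,-.3826,.10],[180,-6,39.0],10,255)
```

```text
[[255, -20.5, -6.6, -2.7, -0.005, 0.01, 0.08], [255, -21.0, -4.9, -3.0, -0.004, 0.01, 0.08], [255, -21.2, -3.2, -3.2, -0.005, 0.01, 0.081], [255, -21.4, -1.4, -3.4, -0.004, 0.01, 0.08], [255, -21.4, 0.3, -3.7, -0.005, 0.01, 0.08]]
[[255, -21.2, 2.0, -3.8, -0.004, 0.01, 0.08], [255, -21.1, 3.7, -4.1, -0.005, 0.01, 0.08], [255, -20.6, 5.4, -4.2, -0.004, 0.01, 0.081], [255, -20.0, 7.0, -4.4, -0.005, 0.011, 0.08], [255, -19.4, 8.7, -4.6, -0.004, 0.01, 0.08]]
end [ 0.3917 -0.3826  0.1   ] [-179.99   -6.02   38.99]
```

>>> {"method": "carry_out", "body": {
  "rows": [
    [[255,-20.5,-6.5,-3,-0.005,0.01,0.08],[255,-21,-5,-3,-0.005,0.01,0.08],[255,-21,-3,-3,-0.005,0.01,0.08],[255,-21.5,-1.5,-3.5,-0.004,0.01,0.08],[255,-21.5,0.5,-3.5,-0.005,0.01,0.08]]
  ]
}}

```text
clock: 12.45
tcp_pos: [0.4337, -0.282, 0.0863]
ee_rot: [179.4, -3.0, 62.0]
contact_force: [-0.3, -0.8, -0.9]
finger_gap: 0.233
```

>>> {"method": "carry_out", "body": {
  "rows": [
    [[255,-21,2,-4,-0.005,0.01,0.08],[255,-21,3.5,-4,-0.004,0.01,0.08],[255,-20.5,5.5,-4,-0.005,0.01,0.08],[255,-20,7,-4.5,-0.005,0.01,0.08],[255,-19.5,8.5,-4.5,-0.005,0.01,0.08]]
  ]
}}

```text
clock: 12.95
tcp_pos: [0.3923, -0.3809, 0.0999]
ee_rot: [179.9, -6.1, 39.1]
contact_force: [0.4, -0.4, -1.3]
finger_gap: 0.235
```

>>> {"method": "carry_out", "body": {
  "rows": [
    [[255,0,0,0,0,0,0]]
  ]
}}

```text
clock: 13.05
tcp_pos: [0.3919, -0.3821, 0.1001]
ee_rot: [179.8, -6.0, 39.0]
contact_force: [0.4, 0.8, -0.3]
finger_gap: 0.232
```

Run:
```python
from h import *
s=manip.get_state(); print(s["tcp_pos"],s["ee_rot"],s["finger_gap"],s["contact_force"],s["wrist_torque"])
for n in("scene","top"):
    im=eyes.read_camera(n); cv2.imwrite(f"pics/{n}11.png",im[:,:,::-1])
crop('pics/scene11.png','pics/s11c.png',180,80,320,240,5)
crop('pics/top11.png','pics/t11c.png',330,130,510,300,4)
```

```text
[ 0.39188484 -0.38210957  0.10006294] [179.8267733   -6.03450937  38.98767749] 0.23194296993720956 [ 0.35020903  0.83409108 -0.30370308] [-0.16166793  0.24344022  0.0505925 ]
```

View pics/s11c.png

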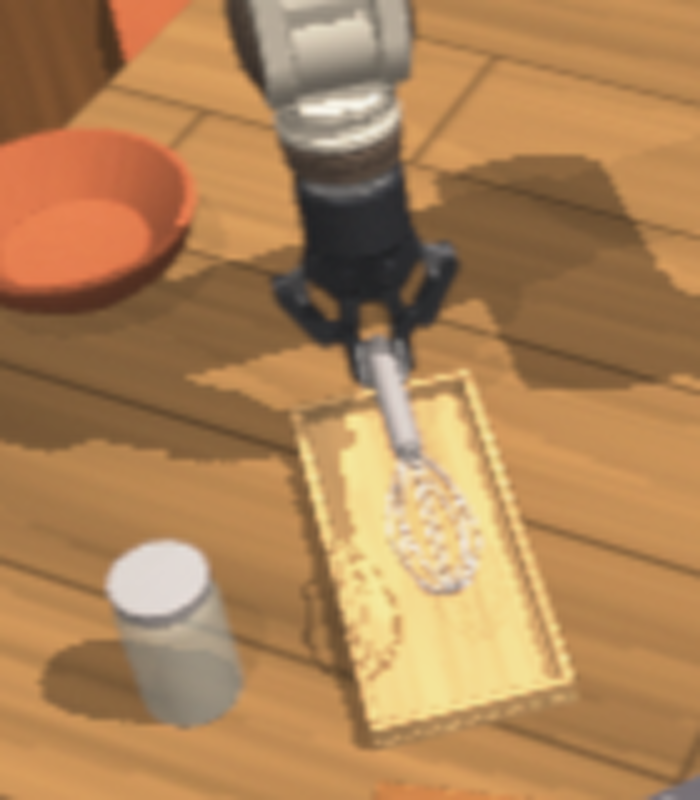

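View pics/t11c.png

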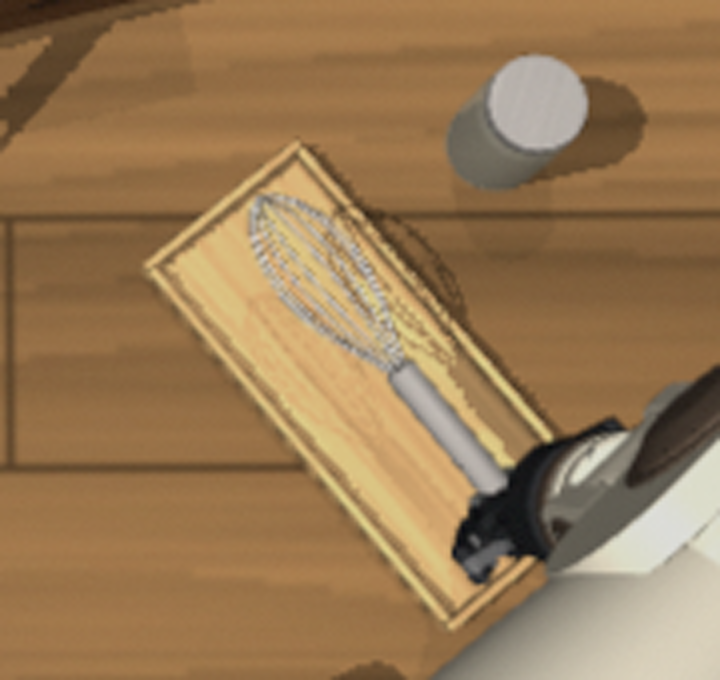

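>>> {"method": "carry_out", "body": {
  "rows": [
    [[255,-1.3,0,12,0,0,0],[255,-1.8,0,18,0,-0.01,0],[255,-1.6,0,16,0,-0.01,0],[255,-1,0,12,0,-0.005,0],[255,-0.5,0,7,0,0,0]]
  ]
}}

```text
clock: 13.65
tcp_pos: [0.3929, -0.3791, 0.0328]
ee_rot: [180.0, -4.6, 39.3]
contact_force: [-0.5, -0.3, -1.7]
finger_gap: 0.239
```

>>> {"method": "carry_out", "body": {
  "rows": [
    [[255,-0.3,0,3,0,0,0],[255,-0.2,0,2,0,0,0],[255,-0.1,0,1.5,0,0,0],[255,0,0,0,0,0,0]]
  ]
}}

```text
clock: 14.05
tcp_pos: [0.3931, -0.3806, 0.0284]
ee_rot: [179.8, -4.6, 39.2]
contact_force: [0.8, 0.8, -0.6]
finger_gap: 0.232
```

>>> {"method": "carry_out", "body": {
  "rows": [
    [[255,0,0,1,0,0,0],[255,0,0,1,0,0,0],[255,0,0,0,0,0,0]]
  ]
}}

```text
clock: 14.35
tcp_pos: [0.3932, -0.3804, 0.0262]
ee_rot: [179.8, -4.6, 39.2]
contact_force: [1.0, -1.0, 0.4]
finger_gap: 0.237
```

Run:
```python
from h import *
s=manip.get_state(); print(s["tcp_pos"],s["ee_rot"],s["finger_gap"],s["contact_force"],s["wrist_torque"])
im=eyes.read_camera("scene"); cv2.imwrite("pics/scene12.png",im[:,:,::-1])
crop('pics/scene12.png','pics/s12c.png',220,130,310,240,7)
```

```text
[ 0.39320714 -0.38039881  0.02615504] [179.83114593  -4.60958419  39.23110321] 0.23663176274315711 [ 1.028316   -0.98647577  0.43386444] [-0.14050731  0.04779066 -0.11004669]
```

View pics/s12c.png

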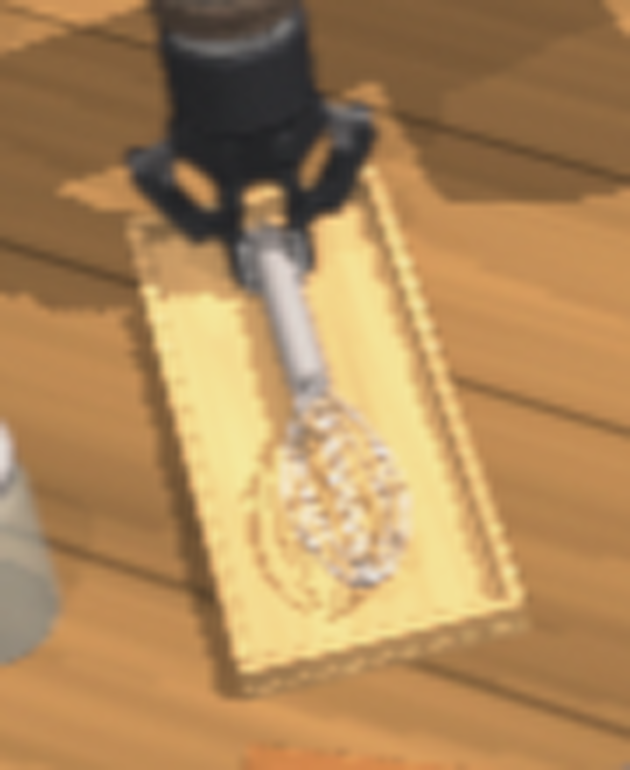

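>>> {"method": "carry_out", "body": {
  "rows": [
    [[255,0,0,1,0,0.006,0],[255,0,0,1,0,0.006,0],[255,0,0,0,0,0,0]]
  ]
}}

```text
clock: 14.7
tcp_pos: [0.3933, -0.3804, 0.0248]
ee_rot: [179.8, -5.3, 39.2]
contact_force: [-1.9, 0.7, 5.1]
finger_gap: 0.235
```

>>> {"method": "carry_out", "body": {
  "rows": [
    [[255,0,0,1,0,0.006,0],[255,0,0,1,0,0.006,0],[255,0,0,0,0,0,0]]
  ]
}}

```text
clock: 15.0
tcp_pos: [0.3933, -0.3805, 0.0246]
ee_rot: [179.8, -6.0, 39.2]
contact_force: [-8.8, 4.3, 22.7]
finger_gap: 0.235
```

>>> {"method": "carry_out", "body": {
  "rows": [
    [[255,0,0,-1.5,0,0,0],[192,0,0,0,0,0,0],[188,0,0,0,0,0,0],[182,0,0,0,0,0,0],[170,0,0,0,0,0,0]]
  ]
}}

```text
clock: 15.5
tcp_pos: [0.3939, -0.3808, 0.0243]
ee_rot: [179.7, -6.0, 39.3]
contact_force: [1.2, -1.3, 5.0]
finger_gap: 0.332
```

>>> {"method": "carry_out", "body": {
  "rows": [
    [[150,0,0,0,0,0,0],[130,0,0,0,0,0,0],[130,0,0,0,0,0,0],[130,0,0,0,0,0,0]]
  ]
}}

```text
clock: 15.9
tcp_pos: [0.393, -0.3798, 0.0231]
ee_rot: [179.9, -6.0, 39.2]
contact_force: [-0.5, 0.3, -0.0]
finger_gap: 0.486
```

>>> {"method": "carry_out", "body": {
  "rows": [
    [[130,0,0,-8,0,0,0],[130,0,0,-20,0,0,0],[130,0,0,-40,0,0,0],[130,0,0,-40,0,0,0],[130,-40,0,-30,0,0,0]]
  ]
}}

```text
clock: 16.4
tcp_pos: [0.353, -0.4133, 0.1603]
ee_rot: [179.7, -6.0, 39.5]
contact_force: [0.3, -1.8, -0.0]
finger_gap: 0.493
```

>>> {"method": "carry_out", "body": {
  "rows": [
    [[130,-40,0,-20,0,0,0],[130,-30,0,0,0,0,0],[130,0,0,0,0,0,0]]
  ]
}}

```text
clock: 16.7
tcp_pos: [0.2931, -0.4614, 0.17]
ee_rot: [179.8, -5.9, 39.1]
contact_force: [-0.4, 0.2, -1.2]
finger_gap: 0.49
```

Run:
```python
from h import *
s=manip.get_state(); print(s["tcp_pos"],s["ee_rot"],s["finger_gap"],s["contact_force"])
for n in("scene","top"):
    im=eyes.read_camera(n); cv2.imwrite(f"pics/{n}13.png",im[:,:,::-1])
crop('pics/scene13.png','pics/s13c.png',190,120,470,310,3)
crop('pics/top13.png','pics/t13c.png',160,120,500,300,2)
```

```text
[ 0.29312799 -0.46141873  0.16996827] [179.80848448  -5.93367461  39.05016479] 0.4903727735434615 [-0.36792552  0.17039313 -1.22980462]
```

View pics/s13c.png

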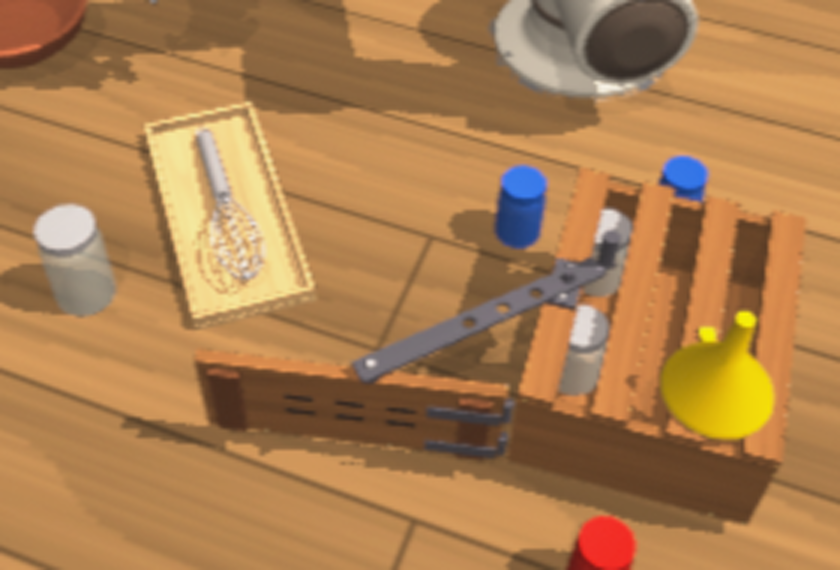

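View pics/t13c.png

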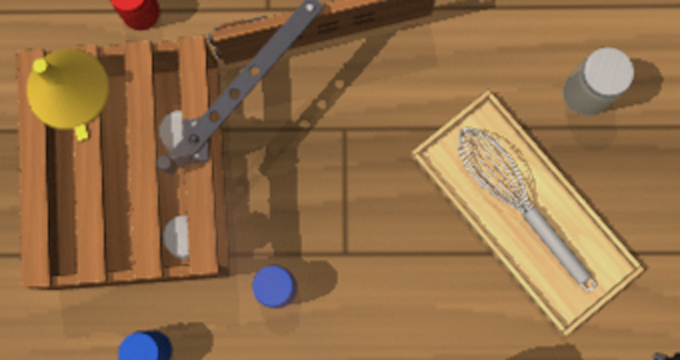

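The whisk lies lengthwise in the tray, at top crop (460–595, 130–285). The stay is on the pin and the jars and funnel look unchanged. I'll run one numeric before/after check, then hand in.

Run:
```python
from h import *
a=cv2.imread("pics/top5.png").astype(int);b=cv2.imread("pics/top13.png").astype(int);z=cv2.imread("pics/top0.png").astype(int)
for nm,(x0,y0,x1,y1),r in(("jar a",(240,175,252,192),a),("jar b",(240,228,250,250),a),("funnel",(172,142,214,192),z),("jar c",(440,142,480,178),z),("stay/pin",(240,180,265,200),a)):
    d=np.abs(r-b)[y0:y1,x0:x1].max(2); print(nm,d.mean().round(2),d.max())
from bench import sign_off; print(sign_off())
```

```text
jar a 11.75 17
jar b 9.73 16
funnel 3.51 8
jar c 3.43 7
stay/pin 9.1 17
the job is handed in; nothing more can be done
None
```

The whole job was carried out in order and handed in at about 17 s of the 54 s allowed; `sign_off` gave no verdict.

- **Stay and flap:** I lifted the stay off its pin by the knob and swung the flap wide. I then seated the last hole on the pin. The bar lay level, the pin tip showed in the hole, and the contact force was low.
- **Whisk:** I gripped the handle, levelled it about 10 mm clear of the box floor and pulled it straight out along its own axis. By estimate it cleared each jar by about 9 mm. I then lowered it into the tray until the balloon rested on the floor, and released it slowly.
- **Final pictures:** The whisk lies lengthwise inside the tray walls, the flap is wide open with the stay on the pin, and the arm is clear of everything.
- **Before/after comparison:** The funnel and the jar by the tray show no change (picture differences under 9 of 255 levels). Jars a and b and the pin area differ by about 10 levels on average and 17 at most. That looks like a change in lighting, since their outlines did not shift.

**Possible weak points:**
- During set-down the fingertips pressed the tray floor with about 23 N for a moment. I backed off before opening.
- The handle may have settled a few millimetres when I released it.

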